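# Roll a label roll home in the printer with the felt paddle

## Task

Load the label printer: pick up the felt-faced paddle from the orange trivet and with it roll the label roll slowly and gently along the tray rails, against its sprung brake shoe, until both red catches have clicked shut behind the spindle ends and the roll stays home by itself. Do not crease the labels by pressing hard, do not touch the roll with the gripper, and do not lift it off its rails. Then stand the paddle upright on the trivet again, let go of it, and leave everything else where it is.

Things in the scene. Friction and masses are not known exactly. Their poses are not given: they have to be found in the camera images.
- paddle_center (a point): Centre of the loose paddle (0.16 kg, 105 mm tall, standing upright on the trivet), 52.5 mm above its underside. z is up; +x is the way its grey felt face looks. A foot reaches 20 mm behind (-x).
- paddle_felt (a point): Centre line of the grey felt face, 22 mm above the paddle's underside and 15 mm in front (+x) of paddle_center. Axes as paddle_center. The felt is a flat upright face 60 mm wide (y), from the underside to 45 mm above it, slippery on the labels. It goes between the roll's flanges; with the underside 42 mm above the table this point meets the roll at its axis height and the foot clears the tray lip.
- paddle_grip (a point): Where to grip: middle of the black handle, 85 mm above the paddle's underside, 32.5 mm above paddle_center. Axes as paddle_center. The handle is a straight block 24 mm thick (x), 44 mm wide (y), from 45 to 105 mm above the underside. Grip it across its thickness (fingers closing along x) with 40 N or more, or it tips in the fingers when the felt is pressed.
- roll_center (a point): Centre of the loose label roll on its spindle, about 0.3 kg. y lies along the spindle; x and z turn as it rolls. White labels, 56 mm diameter, 76 mm wide, between two blue flanges of 68 mm diameter, 4 mm thick, which roll on the tray's two steel rails (rail top 30 mm above the table, so this point is 64 mm up). Free to roll along the tray; 1.5 mm play sideways.
- spindle_a (a point): Middle of one of the two steel spindle stubs (12 mm diameter) that stick out of the flanges, 48 mm from roll_center along its +y; the stub ends at 54 mm.
- spindle_b (a point): Middle of the other stub, 48 mm from roll_center along its -y.
- home (a point): Point on the grey label printer (fixed in each run), 64 mm above the table: the nominal home of roll_center. +x is level, the way the roll is pushed along the tray; y across, z up. The roll starts 75 to 125 mm before it (-x). The carriage that catches the roll is set up to 9 mm before or past this mark for the stock in use; its setting is not measured, so the true home must be felt.
- tray_lip (a point): Top of the tray's front lip, 171 mm before the nominal home, 37 mm above the table, axes as home. The tray floor is 22 mm and its low side guides (43.5 mm either side of the middle) 52 mm above the table; nothing behind the roll is higher. The print unit, 190 mm wide and 120 mm high, begins 50 mm past home.
- carriage_mark (a point): Point on the printer 40 mm before the nominal home, axes as home. Near it, on the carriage, two red sprung catches pivot on cheeks 88 mm high, 62 mm either side of the middle. The spindle stubs spread the catches over the last 35 mm before the true home (1 to 2 N of push); they snap shut behind the stubs 0.5 mm past it.
- shoe_mark (a point): Nominal middle of the face of the carriage's sprung black brake shoe when free, axes as home. The roll presses it back over its last 28 mm; the felt's push grows to 4 to 8 N as the catches snap. About 1.5 mm later the shoe bottoms and the push rises steeply; over 12 N creases the labels. The shoe then holds the caught roll against the catches; an uncaught roll is pushed out again by over 20 mm.
- trivet: Orange silicone trivet, a fixed disc of 170 mm diameter and 8 mm thickness; origin at the centre of its underside, on the table. The paddle stands on it at the start, within 20 mm of its middle, and must finally stand on it, its centre within 50 mm of the middle.
- clamp: Bystander: chrome spring clamp with red grips lying on the table, 90 mm long, 15 mm high. Origin at the centre of its underside.
- canister: Bystander: small lidded steel canister, 72 mm diameter, 102 mm high. Origin at the centre of its underside.
- tape_gun: Bystander: white tape gun lying on its side with a roll of brown tape, about 170 by 170 mm, 50 mm high. Origin at the underside of its body.
- spare_roll: Bystander: spare white label roll standing on end, 56 mm diameter, 76 mm high. Origin at the centre of its underside.
- tape_ring: Bystander: ring of brown packing tape lying flat, 96 mm outer diameter, 48 mm high. Origin at the centre of its underside.
There are look-alikes about, which are no part of the job. Leave any yellow look-alike of the part that bears roll_center alone.

How it is judged:
By the outcome, as a careful person would: the job done as asked, in the order asked, and still so for the second after the job is handed in, with the robot touching nothing.
It also fails if it takes over 58 s, if anything falls off the work surface, if the arm or the gripper's body presses on something with over 40 N, if the wrist force passes 120 N, or if a joint passes its speed limit or range.

## Robot

A 6-joint arm with a two-finger parallel gripper is mounted at the origin on the work surface. World frame = base frame: x ahead of the robot, y to its left, z up, the work surface at z = 0. Lengths are in m, angles in rad, forces in N, time in s.
With the tool pointing down it reaches from about 0.275 to 0.825 m from the base axis. Payload 5.2 kg.
Tool frame: the origin (TCP) lies midway between the tips of the shut fingers; the grasp point (between the pads) lies 19 mm behind it; x points along the fingers, y is the direction in which the jaws open and shut, and the axes are right-handed (so a half turn about x gives the same grasp; the last joint's range is limited). The gripper opens to 93 mm and grips with 3 to 60 N. Pads are 15 mm wide; open, the fingers measure 128 mm over their backs; the gripper's body (75 mm by 188 mm) begins 65 mm behind the grasp point.
Start: joints at [0.949, 0.259, 1.535, -0, 1.348, -0.203], TCP at [0.224, 0.502, 0.219] pointing down, gripper open.
Joint ranges: [-3.14, 3.14], [-0.91, 2.08], [0.19, 2.58], [-1.22, 4.36], [0.22, 2.71], [-3.12, 3.12]. Speed limits (rad/s): [2.57, 2.57, 3.14, 3.14, 3.14, 3.14].

## Interface

Orientations are given as a unit quaternion [w, x, y, z].
In Python, from plant import readout, viewer, arm gives the robot as it stands.
- The arm moves only by the shell command python3 -m pendant 'ROWS' [FORCE]. ROWS is JSON, a list of rows, each an object with "turn": the turn, a rotation vector about the world's x, y, z in degrees, a list of three; "linear": the shift along the world's x, y, z in mm, a list of three; "jaw": the closure, from -1 (fully open) to 1 (shut), so that 0 is half open. In form: [{"turn": [ax, ay, az], "linear": [x, y, z], "jaw": jaw}, ...]. A call has 1 to 8 rows; each row is the pose to reach, as a shift and turn from the pose commanded when the call began; what a row does not reach only later rows make up. A row lasts 1/12 s, in which the tool goes at most 41.7 mm and 7.16 degrees, less where a joint would pass 70% of its speed; a pose out of reach is approached as far as the arm can. A call with a gripper value outside its range is refused whole. The fingers move at their own pace and stop on an object; FORCE is the grip in N (left out, the last holds). Time passes only in rows, so rows that repeat a pose let the fingers close. It gives the time, the measured TCP pose, the force and the opening at its end, in the units of the state.
- readout.get_state(): the state, without advancing time (a new reading comes with each control period).
- viewer.get_image(name): name is "scene" or "top" or "wrist"; returns the picture (384x512x3 uint8, red, green, blue); there is no depth.
- viewer.camera_params(name): a dict with "camera_matrix" (3x3 intrinsics, pixels), "k1" (the pictures are not rectified: a ray, as slopes to the right and down, at radius r is drawn at 1 + k1 r^2 times it, then the intrinsics apply), "eye" and "attitude" of the camera in the world; the wrist camera has in their place "T_tool_cam" (4x4, takes a point from camera to tool coordinates, whose origin is the TCP and whose axes are the tool frame's). Camera axes: x right, y up, looking along -z (the intrinsics and any distortion apply to the point x, -y, -z); pixel columns grow to the right and rows downward; lengths in m; the calibration is good to about 2 mm. A picture is of the moment at which its call begins: read the wrist's pose just before it. camera_params takes no time and is no camera call.
- arm.hand_in(): hands the job in, once; it reports no verdict.
The state is a dict: "t": time; "joints": joint angles; "joint_velocities": joint speeds; "joint_torque": joint torques, N m; "ee_pos": TCP position; "eef_rot": TCP orientation; "contact_force": force on the tool from outside, world axes, zero at the start; "wrist_torque": the same for the moment, N m; "grip_width": finger opening in m.
Only numpy, scipy, OpenCV 4.12 (cv2) and the standard library are available. Lean on these libraries where they do the work, as an engineer would, in place of code of your own. Each camera call takes 0.05 s, during which the arm holds its last target.

## Working session

There is one attempt and no reset: what is moved stays moved. The work goes in short steps, Python scripts to look and compute and a shell command to move; the robot and the scene stay as the last step left them, time stands still between calls to the robot, and variables do not carry over. Pictures are saved under pics/ and viewed, and the job is handed in when it is done.

```bash
ls; mkdir -p pics
cat > h.py <<'E'
import numpy as np, cv2
from plant import readout, viewer, arm
def R(q):
    w,x,y,z=q
    return np.array([[1-2*(y*y+z*z),2*(x*y-z*w),2*(x*z+y*w)],[2*(x*y+z*w),1-2*(x*x+z*z),2*(y*z-x*w)],[2*(x*z-y*w),2*(y*z+x*w),1-2*(x*x+y*y)]])
E
python3 - <<'E'
from h import *
s=readout.get_state()
for k,v in s.items(): print(k,np.round(v,4))
for n in ["scene","top","wrist"]:
    p=viewer.camera_params(n); print(n,p)
    cv2.imwrite(f"pics/{n}0.png",cv2.cvtColor(viewer.get_image(n),cv2.COLOR_RGB2BGR))
E
```

```text
pics
t 0.0
joints [ 0.9492  0.2593  1.5361  0.      1.348  -0.2028]
joint_velocities [ 0.0008 -0.0008  0.0003 -0.0002  0.0014  0.0026]
joint_torque [ 1.60000e-03 -4.37301e+01 -2.83995e+01  7.21000e-02  4.09000e-02
 -1.00000e-04]
ee_pos [0.2233 0.502  0.2178]
eef_rot [ 0.6914  0.1464  0.6919 -0.1476]
contact_force [ 0.1684 -0.539   0.6994]
wrist_torque [0.0109 0.0307 0.0417]
grip_width 0.0929
scene {'camera_matrix': array([[487.49384699,   0.        , 258.35121053],
       [  0.        , 487.49384699, 196.84846562],
       [  0.        ,   0.        ,   1.        ]]), 'k1': 0.0019493377778908047, 'eye': array([1.27089061, 0.08752746, 1.20911078]), 'attitude': array([0.6709    , 0.20112871, 0.1980513 , 0.68572306])}
top {'camera_matrix': array([[473.30517641,   0.        , 260.04700762],
       [  0.        , 473.30517641, 193.47117998],
       [  0.        ,   0.        ,   1.        ]]), 'k1': -0.194090862772944, 'eye': array([0.44006421, 0.07082121, 1.70618237]), 'attitude': array([-0.70625555, -0.02820687,  0.02454565,  0.70696886])}
wrist {'camera_matrix': array([[326.22498672,   0.        , 259.76999932],
       [  0.        , 326.22498672, 196.56153361],
       [  0.        ,   0.        ,   1.        ]]), 'k1': -0.09152567251266697, 'T_tool_cam': array([[ 2.05780111e-04,  2.42384620e-01, -9.70180217e-01,
        -1.64045143e-01],
       [ 9.99999878e-01, -4.86046575e-04,  9.06737428e-05,
        -5.74889901e-04],
       [-4.49574851e-04, -9.70180117e-01, -2.42384690e-01,
        -6.69834596e-02],
       [ 0.00000000e+00,  0.00000000e+00,  0.00000000e+00,
         1.00000000e+00]])}
```

View pics/scene0.png

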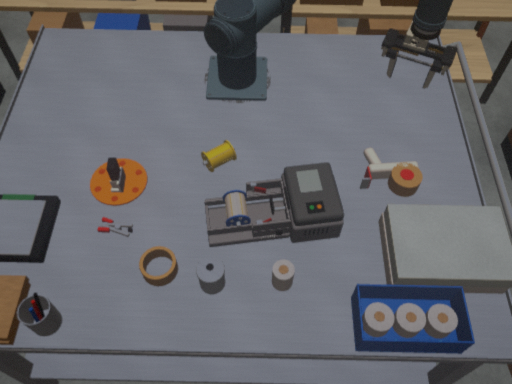

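View pics/top0.png

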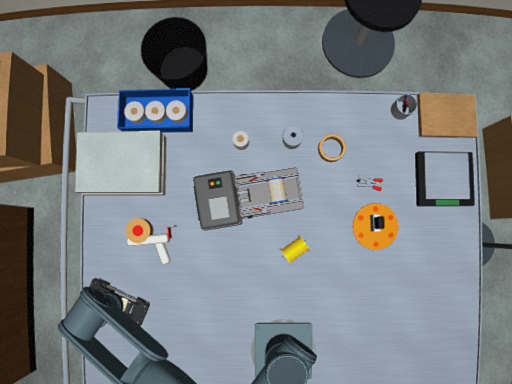

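View pics/wrist0.png

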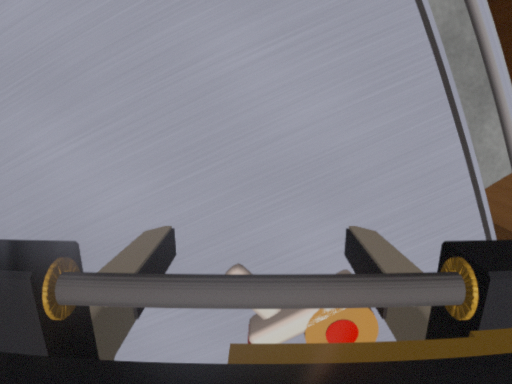

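The top picture shows the paddle on the trivet at (377,226), the printer at (217,198) with the white/blue roll at (278,190) in its tray, and the yellow look-alike at (294,249). The white roll sitting between the flanges on the tray rails fits the description. The yellow one lies on the table, so I'll leave it alone. I'll confirm in enlarged crops.

Run:
```python
import cv2
t=cv2.imread("pics/top0.png"); s=cv2.imread("pics/scene0.png")
cv2.imwrite("pics/t_pr.png",cv2.resize(t[155:240,185:315],None,fx=6,fy=6,interpolation=cv2.INTER_CUBIC))
cv2.imwrite("pics/t_pd.png",cv2.resize(t[195:255,345:410],None,fx=9,fy=9,interpolation=cv2.INTER_CUBIC))
cv2.imwrite("pics/s_pr.png",cv2.resize(s[155:255,195:350],None,fx=5,fy=5,interpolation=cv2.INTER_CUBIC))
cv2.imwrite("pics/s_pd.png",cv2.resize(s[145:210,80:160],None,fx=8,fy=8,interpolation=cv2.INTER_CUBIC))
```

```text
(no output)
```

View pics/t_pr.png

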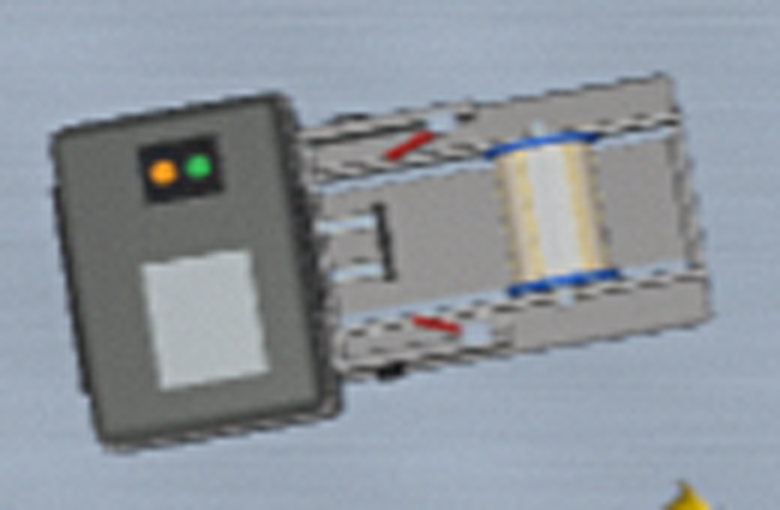

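View pics/t_pd.png

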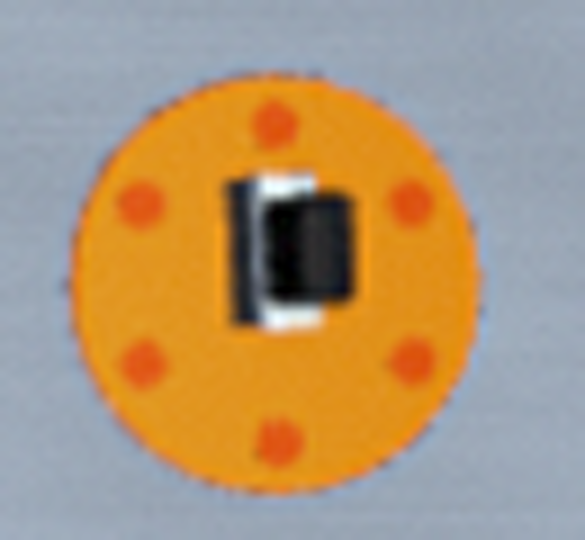

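View pics/s_pr.png

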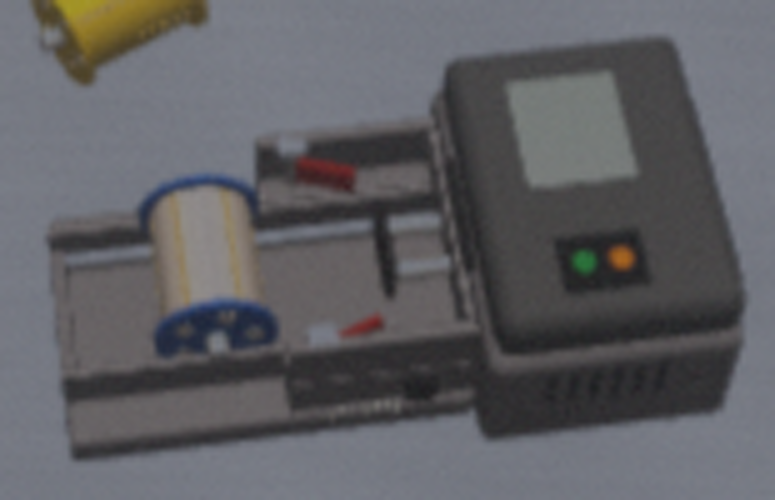

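View pics/s_pd.png

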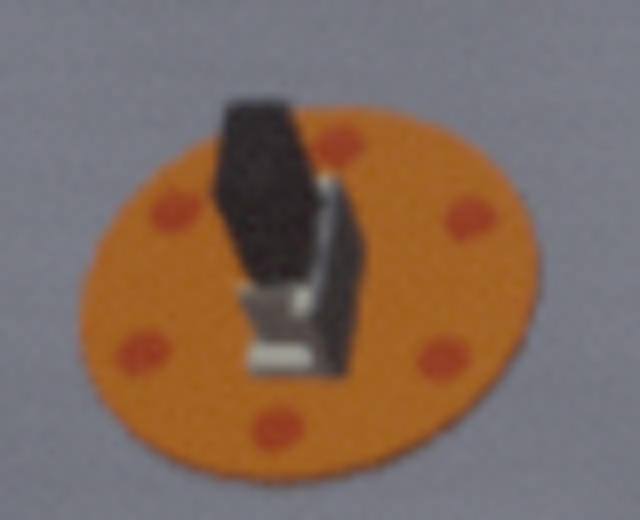

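```bash
cat >> h.py <<'E'
def cam(n,st=None):
    p=viewer.camera_params(n)
    if n=="wrist":
        T=np.array(p["T_tool_cam"]); Rt=R(st["eef_rot"]); return p,np.array(st["ee_pos"])+Rt@T[:3,3],Rt@T[:3,:3]
    return p,np.array(p["eye"]),R(p["attitude"])
def ray(C,uv):
    p,e,A=C; K=p["camera_matrix"]; k=p["k1"]
    d=np.array([(uv[0]-K[0,2])/K[0,0],(uv[1]-K[1,2])/K[1,1]]); u=d.copy()
    for _ in range(30): u=d/(1+k*(u@u))
    v=A@np.array([u[0],-u[1],-1.]); return e,v/np.linalg.norm(v)
def onz(C,uv,z):
    e,v=ray(C,uv); return e+v*(z-e[2])/v[2]
def proj(C,X):
    p,e,A=C; K=p["camera_matrix"]; c=A.T@(np.array(X)-e); u=np.array([c[0],-c[1]])/-c[2]; u=u*(1+p["k1"]*(u@u))
    return np.array([K[0,0]*u[0]+K[0,2],K[1,1]*u[1]+K[1,2]])
def tri(rays):
    M=np.zeros((3,3));b=np.zeros(3)
    for e,v in rays:
        P=np.eye(3)-np.outer(v,v);M+=P;b+=P@e
    x=np.linalg.solve(M,b); return x,[np.linalg.norm((np.eye(3)-np.outer(v,v))@(x-e)) for e,v in rays]
def grab(n,name):
    im=cv2.cvtColor(viewer.get_image(n),cv2.COLOR_RGB2BGR); cv2.imwrite(f"pics/{name}.png",im); return im
E
python3 - <<'E'
from h import *
np.set_printoptions(precision=4,suppress=True)
T=cam("top");S=cam("scene")
t=cv2.imread("pics/top0.png"); s=cv2.imread("pics/scene0.png")
# trivet
for n,C,im in(("top",T,t),("scene",S,s)):
    h=cv2.cvtColor(im,cv2.COLOR_BGR2HSV)
    m=cv2.inRange(h,(5,150,100),(22,255,255))
    nn,l,st,c=cv2.connectedComponentsWithStats(m)
    for i in range(1,nn):
        if st[i,4]>300: 
            cnt=max(cv2.findContours((l==i).astype(np.uint8),0,2)[0],key=cv2.contourArea)
            e=cv2.fitEllipse(cv2.convexHull(cnt)); print(n,st[i],e, onz(C,e[0],0.008))
    m=cv2.inRange(h,(100,120,40),(125,255,255))
    nn,l,st,c=cv2.connectedComponentsWithStats(m)
    for i in range(1,nn):
        if st[i,4]>8: print(" blue",n,st[i],c[i])
def cr(o,f,p): return (np.array(p)+0.5)/f-0.5+np.array(o)
# top crop picks
tp=lambda p:cr((185,155),6,p); sp=lambda p:cr((195,155),5,p)
print("lip corners top z37", [onz(T,tp(p),z) for p,z in (((670,75),.022),((710,320),.022),((670,120),.037),((703,265),.037))])
print("unit top corners z.12",[onz(T,tp(p),.12) for p in((55,135),(285,95),(340,412),(105,447))])
print("stubs", onz(T,tp((539,128)),.064),onz(T,tp((567,297)),.064))
print("stub scene", onz(S,sp((219,342)),.064))
print("handle top",[onz(T,cr((345,195),9,p),.113) for p in((302,192),(353,192),(355,300),(302,302))])
print("felt z45",[onz(T,cr((345,195),9,p),.053) for p in((225,180),(258,178),(236,328),(264,325))])
E
```

```text
top [ 353  203   45   47 1423] ((375.0567321777344, 226.13270568847656), (44.954917907714844, 45.86236572265625), 172.8824462890625) [ 0.4479 -0.3368  0.008 ]
 blue top [ 117   87   76   45 1978] [155.4747 108.6213]
 blue top [404  94   3   5  10] [405.2  95.9]
 blue top [266 177  19   4  21] [275.5238 178.0476]
 blue top [270 200  18   4  21] [279.     201.2857]
scene [  90  159   57   46 1567] ((118.09282684326172, 181.48321533203125), (44.524654388427734, 57.113826751708984), 73.1260986328125) [ 0.4532 -0.3339  0.008 ]
 blue scene [ 94  13  46  17 673] [117.0045  20.9703]
 blue scene [230 216  19   5  30] [238.9333 217.0333]
 blue scene [ 356  284  119   69 2911] [413.156  323.2941]
 blue scene [ 29 307   9  14  48] [ 32.8542 313.4375]
lip corners top z37 [array([ 0.6608, -0.0505,  0.022 ]), array([ 0.5142, -0.0733,  0.022 ]), array([ 0.632 , -0.0492,  0.037 ]), array([ 0.546 , -0.0681,  0.037 ])]
unit top corners z.12 [array([0.6146, 0.3034, 0.12  ]), array([0.6369, 0.1734, 0.12  ]), array([0.4587, 0.142 , 0.12  ]), array([0.439 , 0.2737, 0.12  ])]
stubs [0.6242 0.0291 0.064 ] [0.5258 0.0132 0.064 ]
stub scene [0.6185 0.0329 0.064 ]
handle top [array([ 0.4822, -0.3227,  0.113 ]), array([ 0.4821, -0.3424,  0.113 ]), array([ 0.4412, -0.3426,  0.113 ]), array([ 0.4406, -0.3221,  0.113 ])]
felt z45 [array([ 0.4887, -0.3067,  0.053 ]), array([ 0.4894, -0.3199,  0.053 ]), array([ 0.4307, -0.3104,  0.053 ]), array([ 0.4318, -0.3216,  0.053 ])]
```

Run:
```python
from h import *
np.set_printoptions(precision=4,suppress=True)
s=readout.get_state(); A=R(s["eef_rot"]); print(A, np.degrees(np.arctan2(A[1,1],A[0,1])))
S=cam("scene");T=cam("top")
im=cv2.imread("pics/scene0.png");t=cv2.imread("pics/top0.png")
c=np.array([.461,-.333,.0605])
for C,i,n in((S,im,"a"),(T,t,"b")):
    big=cv2.resize(i,None,fx=8,fy=8,interpolation=cv2.INTER_CUBIC)
    for dx in(-12,12):
        for dy in(-22,22):
            u=proj(C,c+np.array([-dy,dx,52.5])/1000); cv2.circle(big,tuple(int(v) for v in (u+.5)*8),2,(0,255,0),-1)
    for dy in(-30,30):
        for z in(-52.5,-7.5):
            u=proj(C,c+np.array([-dy,15,z])/1000); cv2.circle(big,tuple(int(v) for v in (u+.5)*8),2,(255,0,255),-1)
    u=proj(C,c); x,y=(u*8).astype(int); cv2.imwrite(f"pics/chk_{n}.png",big[y-220:y+220,x-220:x+220])
```

```text
[[-0.0008  0.4067  0.9136]
 [-0.0011  0.9136 -0.4067]
 [-1.     -0.0014 -0.0003]] 66.00268639081843
```

View pics/chk_a.png

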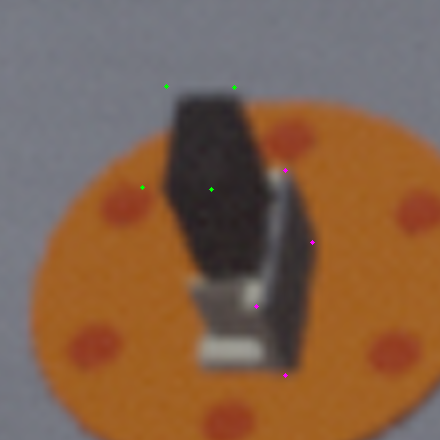

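View pics/chk_b.png

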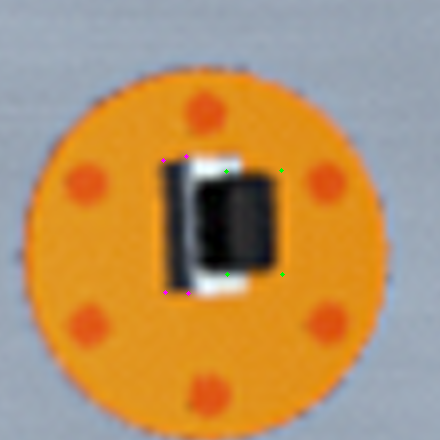

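```bash
python3 -m pendant '[{"turn":[0,0,6],"linear":[10,-40,0],"jaw":-1},{"turn":[0,0,12],"linear":[22,-80,0],"jaw":-1},{"turn":[0,0,18],"linear":[34,-120,0],"jaw":-1},{"turn":[0,0,24],"linear":[45,-160,0],"jaw":-1},{"turn":[0,0,26],"linear":[57,-200,0],"jaw":-1},{"turn":[0,0,26],"linear":[68,-240,0],"jaw":-1},{"turn":[0,0,26],"linear":[80,-280,0],"jaw":-1},{"turn":[0,0,26],"linear":[91,-320,0],"jaw":-1}]' 45
```

```text
t: 0.82
ee_pos: [0.3139, 0.1829, 0.2187]
eef_rot: [0.707, -0.013, 0.707, 0.013]
contact_force: [1.6, 0.2, 0.8]
grip_width: 0.0931
```

```bash
python3 -m pendant '[{"turn":[0,0,0],"linear":[12,-40,0],"jaw":-1},{"turn":[0,0,0],"linear":[23,-80,0],"jaw":-1},{"turn":[0,0,0],"linear":[35,-120,0],"jaw":-1},{"turn":[0,0,0],"linear":[46,-160,0],"jaw":-1},{"turn":[0,0,0],"linear":[57,-200,0],"jaw":-1},{"turn":[0,0,0],"linear":[68,-240,0],"jaw":-1},{"turn":[0,0,0],"linear":[80,-280,0],"jaw":-1},{"turn":[0,0,0],"linear":[91,-320,0],"jaw":-1}]'
python3 -m pendant '[{"turn":[0,0,0],"linear":[12,-40,0],"jaw":-1},{"turn":[0,0,0],"linear":[23,-80,0],"jaw":-1},{"turn":[0,0,0],"linear":[35,-120,0],"jaw":-1},{"turn":[0,0,0],"linear":[45,-155,0],"jaw":-1},{"turn":[0,0,0],"linear":[55,-193,0],"jaw":-1},{"turn":[0,0,0],"linear":[55,-193,0],"jaw":-1},{"turn":[0,0,0],"linear":[55,-193,0],"jaw":-1}]'
python3 - <<'E'
from h import *
np.set_printoptions(precision=4,suppress=True)
s=readout.get_state(); grab("wrist","w1"); print(s["t"],s["ee_pos"],R(s["eef_rot"]),s["joints"])
E
```

```text
t: 1.48
ee_pos: [0.405, -0.1377, 0.2186]
eef_rot: [0.707, -0.012, 0.707, 0.012]
contact_force: [1.3, 0.6, 0.1]
grip_width: 0.0923
t: 2.07
ee_pos: [0.4598, -0.33, 0.2173]
eef_rot: [0.707, -0.011, 0.708, 0.012]
contact_force: [0.4, 0.1, -0.2]
grip_width: 0.0933
2.0667 [ 0.4598 -0.33    0.2173] [[-0.0014 -0.0324  0.9995]
 [ 0.0016  0.9995  0.0324]
 [-1.      0.0016 -0.0014]] [-0.8197  0.2895  1.4964  0.      1.3578 -2.4228]
```

View pics/w1.png

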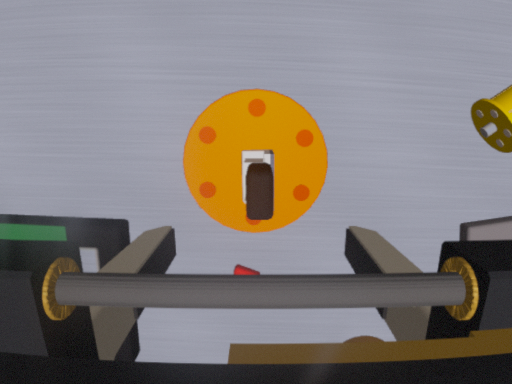

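Run:
```python
import cv2
w=cv2.imread("pics/w1.png")
c=cv2.resize(w[140:230,215:305],None,fx=6.5,fy=6.5,interpolation=cv2.INTER_CUBIC)
c=cv2.convertScaleAbs(c,alpha=1.8,beta=20)
cv2.imwrite("pics/w1c.png",c)
```

```text
(no output)
```

View pics/w1c.png

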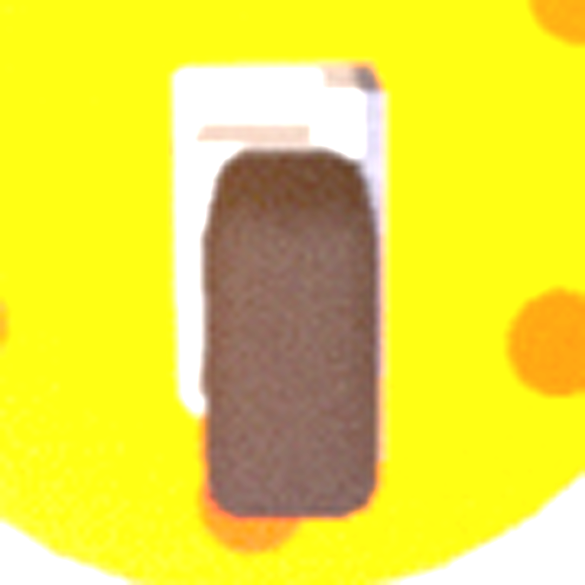

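Run:
```python
from h import *
np.set_printoptions(precision=4,suppress=True)
s=readout.get_state();W=cam("wrist",s)
f=lambda p:(np.array(p)+.5)/6.5-.5+np.array((215,140))
for n,p,z in(("hl",(207,400),.113),("hr",(378,400),.113),("hb",(292,517),.113),("hrU",(374,250),.113),("hlU",(208,250),.113),("hlD",(210,480),.113),("hrD",(378,480),.113),
 ("htop45",(292,150),.053),("htop113",(292,235),.113),("footL",(172,70),.008),("feltR",(386,90),.053),("feltRD",(384,455),.053),("footLD",(185,410),.008)): print(n,onz(W,f(p),z))
```

```text
hl [ 0.4637 -0.3399  0.113 ]
hr [ 0.4629 -0.3175  0.113 ]
hb [ 0.4794 -0.3282  0.113 ]
hrU [ 0.443  -0.3189  0.113 ]
hlU [ 0.4437 -0.3403  0.113 ]
hlD [ 0.4746 -0.3392  0.113 ]
hrD [ 0.4739 -0.317   0.113 ]
htop45 [ 0.4388 -0.3295  0.053 ]
htop113 [ 0.4414 -0.3295  0.113 ]
footL [ 0.4317 -0.3508  0.008 ]
feltR [ 0.429  -0.3153  0.053 ]
feltRD [ 0.4878 -0.313   0.053 ]
footLD [ 0.4935 -0.3472  0.008 ]
```

```bash
python3 -m pendant '[{"turn":[0,0,0.8],"linear":[0,0,-30],"jaw":-1},{"turn":[0,0,0.8],"linear":[0,0.5,-60],"jaw":-1},{"turn":[0,0,0.8],"linear":[0,0.5,-90],"jaw":-1},{"turn":[0,0,0.8],"linear":[0,0.5,-115],"jaw":-1},{"turn":[0,0,0.8],"linear":[0,0.5,-135],"jaw":-1},{"turn":[0,0,0.8],"linear":[0,0.5,-143],"jaw":-1},{"turn":[0,0,0.8],"linear":[0,0.5,-143],"jaw":-1}]' 50
python3 - <<'E'
from h import *
s=readout.get_state(); i=grab("wrist","w2"); grab("scene","s2");print(s["ee_pos"])
cv2.imwrite("pics/s2c.png",cv2.resize(cv2.imread("pics/s2.png")[130:230,70:190],None,fx=6,fy=6,interpolation=cv2.INTER_CUBIC))
E
```

```text
t: 2.7
ee_pos: [0.459, -0.3254, 0.0741]
eef_rot: [0.706, -0.017, 0.708, 0.019]
contact_force: [-0.6, -0.2, 0.2]
grip_width: 0.0931
[ 0.45895065 -0.32537162  0.07413442]
```

View pics/w2.png

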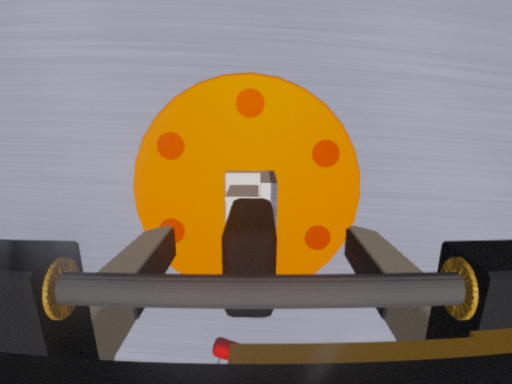

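View pics/s2c.png

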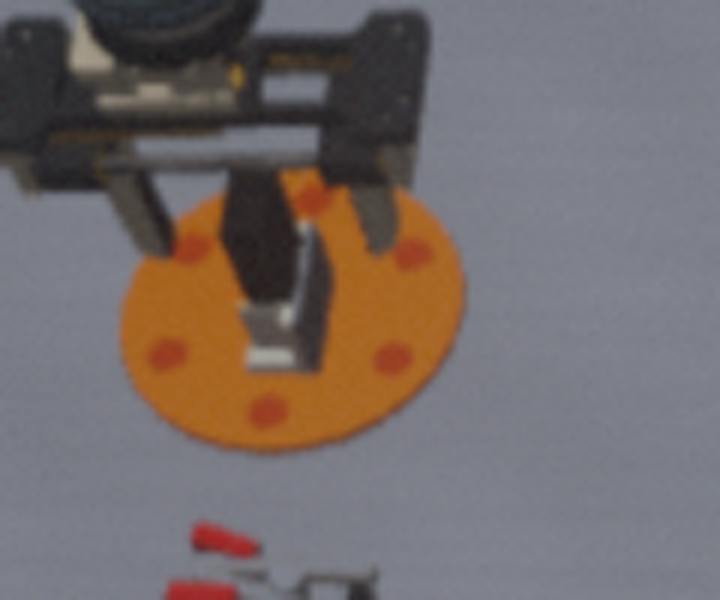

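```bash
python3 - <<'E'
from h import *
s=readout.get_state(); print(s["t"],s["ee_pos"],s["joints"],R(s["eef_rot"]))
E
python3 -m pendant '[{"turn":[0,0,0],"linear":[0,0,0],"jaw":-1}]'
```

```text
2.8 [ 0.46051699 -0.32753349  0.07675726] [-8.15596799e-01  4.16776427e-01  1.68251627e+00  5.01061082e-05
  1.04128722e+00 -2.43630761e+00] [[ 7.25650926e-04 -4.98682362e-02  9.98755542e-01]
 [-7.07766726e-04  9.98755529e-01  4.98687498e-02]
 [-9.99999486e-01 -7.43073245e-04  6.89452796e-04]]
t: 2.88
ee_pos: [0.461, -0.3284, 0.0775]
eef_rot: [0.708, -0.018, 0.706, 0.017]
contact_force: [0.1, -0.3, 0.6]
grip_width: 0.0932
```

```bash
python3 -m pendant '[{"turn":[0,0,0],"linear":[0,0,-1],"jaw":-0.3},{"turn":[0,0,0],"linear":[0,0,-1],"jaw":0.2},{"turn":[0,0,0],"linear":[0,0,-1],"jaw":0.4},{"turn":[0,0,0],"linear":[0,0,-1],"jaw":0.6},{"turn":[0,0,0],"linear":[0,0,-1],"jaw":1},{"turn":[0,0,0],"linear":[0,0,-1],"jaw":1},{"turn":[0,0,0],"linear":[0,0,-1],"jaw":1},{"turn":[0,0,0],"linear":[0,0,-1],"jaw":1}]' 50
python3 -m pendant '[{"turn":[0,0,0],"linear":[0,0,0],"jaw":1},{"turn":[0,0,0],"linear":[0,0,0],"jaw":1},{"turn":[0,0,0],"linear":[0,0,0],"jaw":1},{"turn":[0,0,0],"linear":[0,0,0],"jaw":1}]'
```

```text
t: 3.55
ee_pos: [0.46, -0.328, 0.0746]
eef_rot: [0.707, -0.017, 0.707, 0.017]
contact_force: [0.1, -0.4, -0.0]
grip_width: 0.0443
t: 3.88
ee_pos: [0.4601, -0.328, 0.0746]
eef_rot: [0.707, -0.017, 0.707, 0.017]
contact_force: [-0.1, -0.9, -0.4]
grip_width: 0.0234
```

```bash
python3 -m pendant '[{"turn":[0,0,0],"linear":[0,0,10],"jaw":1},{"turn":[0,0,0],"linear":[0,0,30],"jaw":1},{"turn":[0,0,0],"linear":[0,0,60],"jaw":1},{"turn":[0,0,1],"linear":[8,18,85],"jaw":1},{"turn":[0,0,2],"linear":[20,45,105],"jaw":1},{"turn":[0,0,3],"linear":[34,75,115],"jaw":1},{"turn":[0,0,4],"linear":[50,108,115],"jaw":1},{"turn":[0,0,5],"linear":[65,141,115],"jaw":1}]'
python3 -m pendant '[{"turn":[0,0,0.7],"linear":[15,33,0],"jaw":1},{"turn":[0,0,1.4],"linear":[30,66,0],"jaw":1},{"turn":[0,0,1.7],"linear":[44,96,0],"jaw":1},{"turn":[0,0,1.7],"linear":[55,119,0],"jaw":1},{"turn":[0,0,1.7],"linear":[60,130,0],"jaw":1},{"turn":[0,0,1.7],"linear":[62,134,0],"jaw":1},{"turn":[0,0,1.7],"linear":[62,134,0],"jaw":1},{"turn":[0,0,1.7],"linear":[62,134,0],"jaw":1}]'
python3 - <<'E'
from h import *
np.set_printoptions(precision=4,suppress=True)
s=readout.get_state(); [grab(n,n+"3") for n in("wrist","top","scene")]; print(s["t"],s["ee_pos"],R(s["eef_rot"]),s["joints"],s["contact_force"])
cv2.imwrite("pics/t3c.png",cv2.resize(cv2.imread("pics/top3.png")[155:240,185:315],None,fx=6,fy=6,interpolation=cv2.INTER_CUBIC))
cv2.imwrite("pics/s3c.png",cv2.resize(cv2.imread("pics/scene3.png")[145:255,175:330],None,fx=5,fy=5,interpolation=cv2.INTER_CUBIC))
E
```

```text
t: 4.55
ee_pos: [0.526, -0.1861, 0.1916]
eef_rot: [0.706, -0.049, 0.705, 0.048]
contact_force: [1.0, -0.7, -1.9]
grip_width: 0.0239
t: 5.22
ee_pos: [0.5867, -0.0539, 0.1897]
eef_rot: [0.704, -0.059, 0.705, 0.058]
contact_force: [-0.2, 0.1, -2.7]
grip_width: 0.0239
5.2167 [ 0.5867 -0.0539  0.1897] [[-0.0005 -0.1649  0.9863]
 [-0.0007  0.9863  0.1649]
 [-1.     -0.0006 -0.0006]] [-0.2803  0.3487  1.4814 -0.0008  1.3118 -2.0165] [-0.2475  0.1302 -2.7341]
```

View pics/wrist3.png

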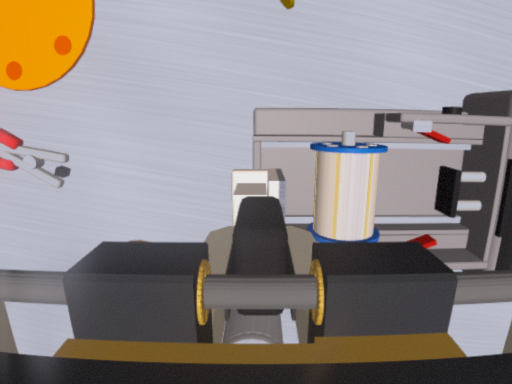

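View pics/t3c.png

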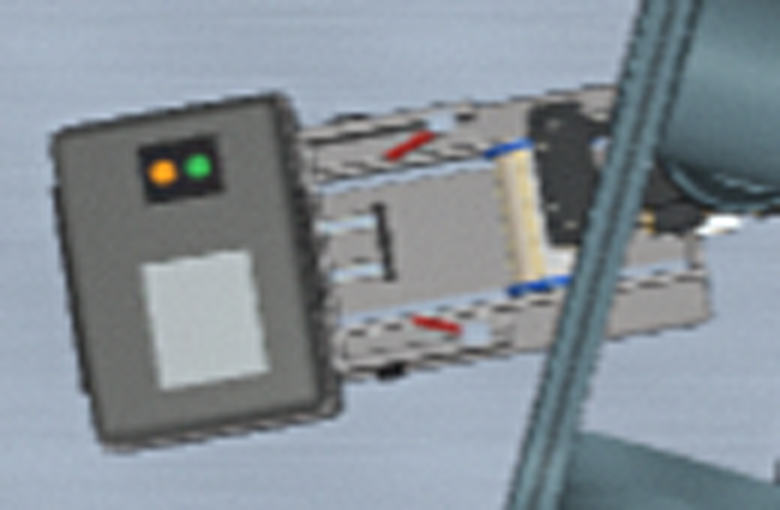

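View pics/s3c.png

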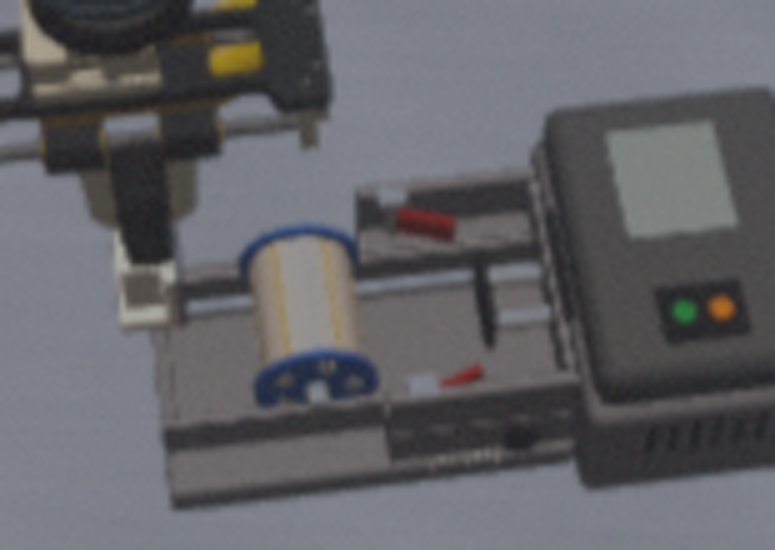

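Run:
```python
import cv2
w=cv2.imread("pics/wrist3.png")
cv2.imwrite("pics/w3c.png",cv2.resize(w[95:285,245:512],None,fx=3,fy=3,interpolation=cv2.INTER_CUBIC))
```

```text
(no output)
```

View pics/w3c.png

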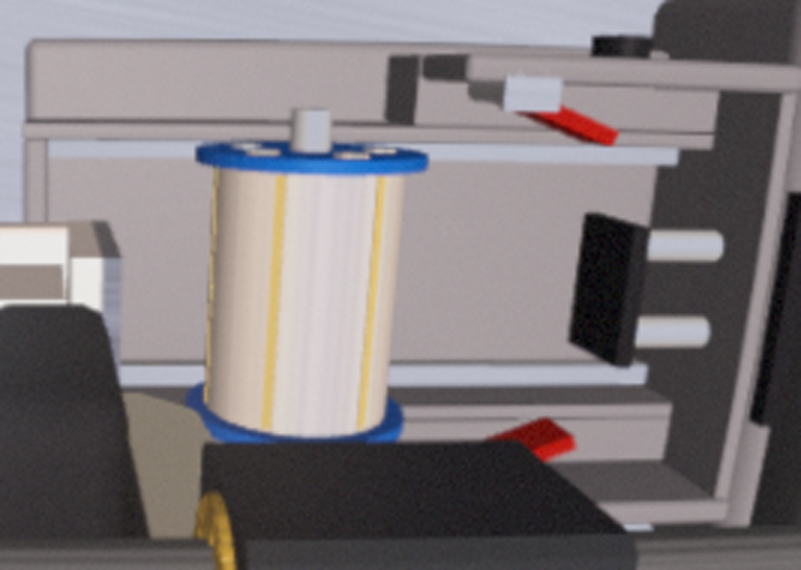

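Run:
```python
from h import *
np.set_printoptions(precision=4,suppress=True)
s=readout.get_state();W=cam("wrist",s)
f=lambda p:(np.array(p)+.5)/3-.5+np.array((245,95))
d=np.array([-.165,.986,0]);l=np.array([.986,.165,0])
tcp=np.array(s["ee_pos"])
for n,p,z in(("railU L",(50,159),.03),("railU R",(670,164),.03),("railL L",(120,364),.03),("railL R",(645,367),.03),("guideU L",(30,122),.052),("guideU R",(710,135),.052),("guideL L",(420,405),.052),("guideL R",(668,404),.052),
 ("stub",(312,130),.070),("flU",(312,157),.064),("flUl",(197,154),.064),("flUr",(428,160),.064),("flLl",(188,398),.064),("flLr",(403,415),.064),("shoe",(580,215),.08),("shoeB",(570,340),.08),("lip",(30,140),.037)):
    X=onz(W,f(p),z); print(n,X,"along,lat from tcp",np.array([d@(X-tcp),l@(X-tcp)])*1000)
```

```text
railU L [ 0.5507 -0.0593  0.03  ] along,lat from tcp [  1.1522 -36.2522]
railU R [0.5155 0.1506 0.03  ] along,lat from tcp [213.9031 -36.3183]
railL L [ 0.6163 -0.0237  0.03  ] along,lat from tcp [25.3794 34.3614]
railL R [0.5871 0.164  0.03  ] along,lat from tcp [215.3129  36.5154]
guideU L [ 0.5385 -0.0676  0.052 ] along,lat from tcp [ -5.0241 -49.6059]
guideU R [0.5043 0.1469 0.052 ] along,lat from tcp [212.0823 -47.9368]
guideL L [0.6077 0.0743 0.052 ] along,lat from tcp [123.5014  42.0518]
guideL R [0.5939 0.1611 0.052 ] along,lat from tcp [211.3304  42.7536]
stub [0.526  0.0131 0.07  ] along,lat from tcp [ 76.6273 -48.6261]
flU [0.5339 0.0166 0.064 ] along,lat from tcp [ 78.7    -40.2946]
flUl [ 0.5388 -0.0174  0.064 ] along,lat from tcp [ 44.3732 -41.0129]
flUr [0.5287 0.0515 0.064 ] along,lat from tcp [114.0023 -39.6933]
flLl [ 0.6138 -0.005   0.064 ] along,lat from tcp [44.2337 34.9026]
flLr [0.6084 0.0642 0.064 ] along,lat from tcp [113.3557  41.0327]
shoe [0.5356 0.0939 0.08  ] along,lat from tcp [154.7333 -25.8732]
shoeB [0.5725 0.1019 0.08  ] along,lat from tcp [156.5139  11.8204]
lip [ 0.5451 -0.0668  0.037 ] along,lat from tcp [ -5.2909 -43.0122]
```

```bash
python3 -m pendant '[{"turn":[0,0,0],"linear":[0,0,-20],"jaw":1},{"turn":[0,0,0],"linear":[0,0,-40],"jaw":1},{"turn":[0,0,0],"linear":[0,0,-58],"jaw":1},{"turn":[0,0,0],"linear":[0,0,-72],"jaw":1},{"turn":[0,0,0],"linear":[0,0,-79],"jaw":1},{"turn":[0,0,0],"linear":[0,0,-81],"jaw":1},{"turn":[0,0,0],"linear":[0,0,-81],"jaw":1},{"turn":[0,0,0],"linear":[0,0,-81],"jaw":1}]'
cat > look.py <<'E'
from h import *
import sys
k=sys.argv[1]; np.set_printoptions(precision=4,suppress=True)
s=readout.get_state(); d=np.array([-.165,.986,0]);l=np.array([.986,.165,0])
X=np.array(s["ee_pos"]);F=np.array(s["contact_force"])
print(s["t"],X,"F along/lat/z",F@d,F@l,F[2],"along from start",(X-[.5867,-.0539,0])@d*1000, "torque",s["wrist_torque"])
w=grab("wrist","w"+k);c=grab("scene","s"+k)
cv2.imwrite(f"pics/s{k}c.png",cv2.resize(c[145:255,175:330],None,fx=5,fy=5,interpolation=cv2.INTER_CUBIC))
E
python3 look.py 4
```

```text
t: 6.03
ee_pos: [0.5876, -0.0535, 0.1096]
eef_rot: [0.705, -0.059, 0.704, 0.058]
contact_force: [-0.5, -0.2, -1.4]
grip_width: 0.0242
6.0333 [ 0.5876 -0.0535  0.1096] F along/lat/z -0.10162870415523464 -0.5228901161665004 -1.3506614299682154 along from start 0.20980283596434934 torque [ 0.0491 -0.0326 -0.0052]
```

View pics/s4c.png

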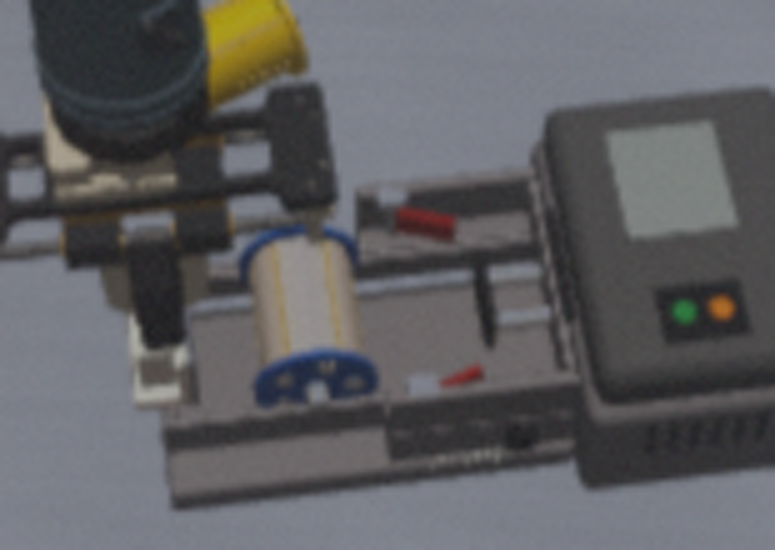

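View pics/w4.png

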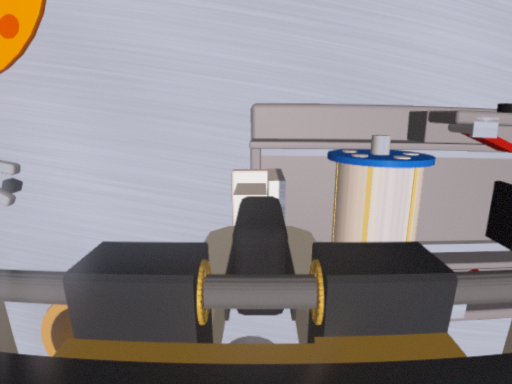

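```bash
python3 -m pendant '[{"turn":[0,0,0],"linear":[-0.7,4,-1],"jaw":1},{"turn":[0,0,0],"linear":[-1.3,8,-1],"jaw":1},{"turn":[0,0,0],"linear":[-2,12,-1],"jaw":1},{"turn":[0,0,0],"linear":[-2.7,16,-1],"jaw":1},{"turn":[0,0,0],"linear":[-3.3,20,-1],"jaw":1},{"turn":[0,0,0],"linear":[-4,24,-1],"jaw":1},{"turn":[0,0,0],"linear":[-4.5,27,-1],"jaw":1},{"turn":[0,0,0],"linear":[-4.7,28,-1],"jaw":1}]'
python3 -m pendant '[{"turn":[0,0,0],"linear":[-0.2,1,0],"jaw":1},{"turn":[0,0,0],"linear":[-0.4,2.5,0],"jaw":1},{"turn":[0,0,0],"linear":[-0.7,4,0],"jaw":1},{"turn":[0,0,0],"linear":[-0.9,5.5,0],"jaw":1},{"turn":[0,0,0],"linear":[-1.2,7,0],"jaw":1},{"turn":[0,0,0],"linear":[-1.4,8.5,0],"jaw":1},{"turn":[0,0,0],"linear":[-1.7,10,0],"jaw":1},{"turn":[0,0,0],"linear":[-1.9,11.5,0],"jaw":1}]'
python3 look.py 5
```

```text
t: 6.8
ee_pos: [0.5822, -0.0242, 0.1076]
eef_rot: [0.705, -0.059, 0.705, 0.059]
contact_force: [0.1, -0.7, -2.1]
grip_width: 0.0237
t: 7.47
ee_pos: [0.5804, -0.0133, 0.1077]
eef_rot: [0.705, -0.059, 0.705, 0.059]
contact_force: [-0.5, 0.5, -1.7]
grip_width: 0.0237
7.4667 [ 0.5804 -0.0133  0.1077] F along/lat/z 0.5751701863874293 -0.3607900873766962 -1.677069906488673 along from start 41.0302366667199 torque [0.02   0.0156 0.0035]
```

View pics/s5c.png

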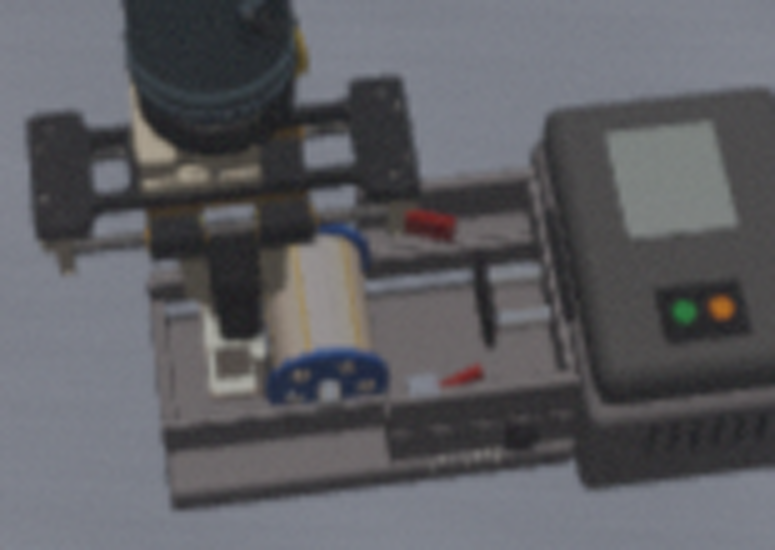

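View pics/w5.png

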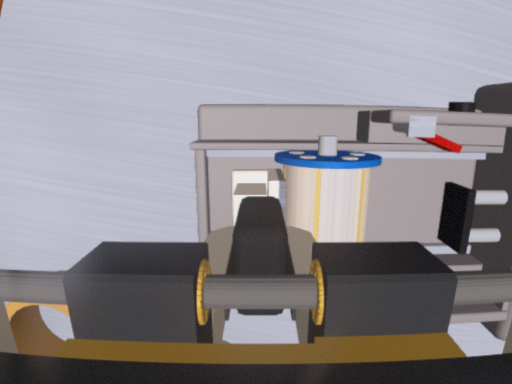

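```bash
python3 -m pendant '[{"turn":[0,0,0],"linear":[-0.3,2,0],"jaw":1},{"turn":[0,0,0],"linear":[-0.7,4,0],"jaw":1},{"turn":[0,0,0],"linear":[-1,6,0],"jaw":1},{"turn":[0,0,0],"linear":[-1.3,8,0],"jaw":1},{"turn":[0,0,0],"linear":[-1.7,10,0],"jaw":1},{"turn":[0,0,0],"linear":[-2,12,0],"jaw":1},{"turn":[0,0,0],"linear":[-2.3,14,0],"jaw":1},{"turn":[0,0,0],"linear":[-2.7,16,0],"jaw":1}]'
python3 -m pendant '[{"turn":[0,0,0],"linear":[-0.3,2,0],"jaw":1},{"turn":[0,0,0],"linear":[-0.7,4,0],"jaw":1},{"turn":[0,0,0],"linear":[-1,6,0],"jaw":1},{"turn":[0,0,0],"linear":[-1.3,8,0],"jaw":1},{"turn":[0,0,0],"linear":[-1.7,10,0],"jaw":1},{"turn":[0,0,0],"linear":[-2,12,0],"jaw":1},{"turn":[0,0,0],"linear":[-2.3,14,0],"jaw":1},{"turn":[0,0,0],"linear":[-2.7,16,0],"jaw":1}]'
python3 look.py 6
```

```text
t: 8.23
ee_pos: [0.5778, 0.0028, 0.1077]
eef_rot: [0.705, -0.059, 0.705, 0.059]
contact_force: [0.1, 0.7, -1.2]
grip_width: 0.0235
t: 8.9
ee_pos: [0.5751, 0.0188, 0.1077]
eef_rot: [0.705, -0.059, 0.705, 0.059]
contact_force: [-1.7, -0.3, -2.1]
grip_width: 0.0235
8.9 [0.5751 0.0188 0.1077] F along/lat/z 0.0252629328130895 -1.721382794385063 -2.115460323940898 along from start 73.5703288833053 torque [ 0.0209  0.0289 -0.0014]
```

View pics/s6c.png

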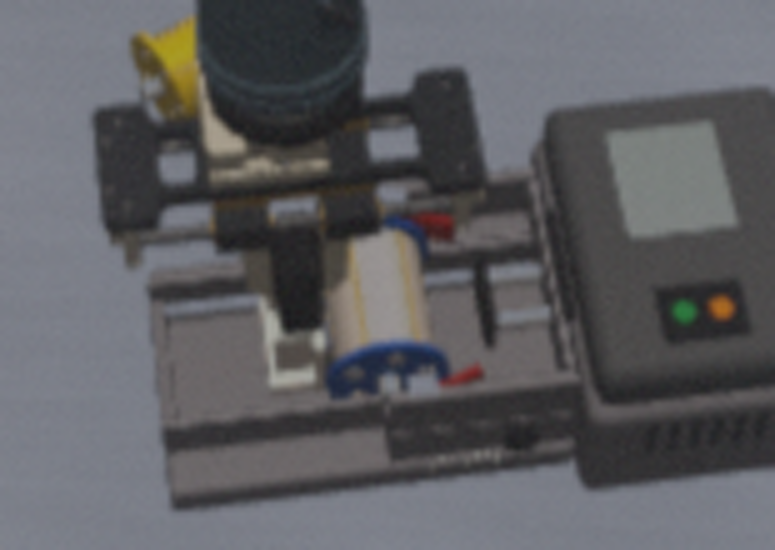

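View pics/w6.png

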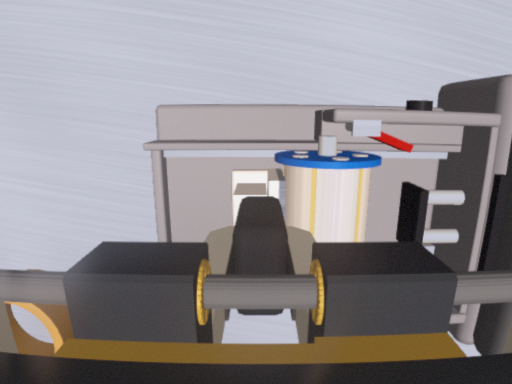

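```bash
python3 -m pendant '[{"turn":[0,0,0],"linear":[-0.2,1.5,0],"jaw":1},{"turn":[0,0,0],"linear":[-0.5,3,0],"jaw":1},{"turn":[0,0,0],"linear":[-0.7,4.5,0],"jaw":1},{"turn":[0,0,0],"linear":[-1,6,0],"jaw":1},{"turn":[0,0,0],"linear":[-1.2,7.5,0],"jaw":1},{"turn":[0,0,0],"linear":[-1.5,9,0],"jaw":1},{"turn":[0,0,0],"linear":[-1.7,10.5,0],"jaw":1},{"turn":[0,0,0],"linear":[-2,12,0],"jaw":1}]' 55
python3 -m pendant '[{"turn":[0,0,0],"linear":[-0.2,1.2,0],"jaw":1},{"turn":[0,0,0],"linear":[-0.4,2.4,0],"jaw":1},{"turn":[0,0,0],"linear":[-0.6,3.6,0],"jaw":1},{"turn":[0,0,0],"linear":[-0.8,4.8,0],"jaw":1},{"turn":[0,0,0],"linear":[-1,6,0],"jaw":1},{"turn":[0,0,0],"linear":[-1.2,7.2,0],"jaw":1},{"turn":[0,0,0],"linear":[-1.4,8.4,0],"jaw":1},{"turn":[0,0,0],"linear":[-1.6,9.6,0],"jaw":1}]'
python3 look.py 7
```

```text
t: 9.67
ee_pos: [0.5731, 0.0307, 0.1077]
eef_rot: [0.705, -0.059, 0.705, 0.059]
contact_force: [0.3, 0.2, -1.9]
grip_width: 0.0237
t: 10.33
ee_pos: [0.5715, 0.0401, 0.1077]
eef_rot: [0.705, -0.059, 0.705, 0.058]
contact_force: [0.5, -2.7, -0.6]
grip_width: 0.0241
10.3333 [0.5715 0.0401 0.1077] F along/lat/z -2.721596325109187 0.06919469930338529 -0.604273567111442 along from start 95.17459288904062 torque [-0.3763 -0.0284 -0.034 ]
```

View pics/w7.png

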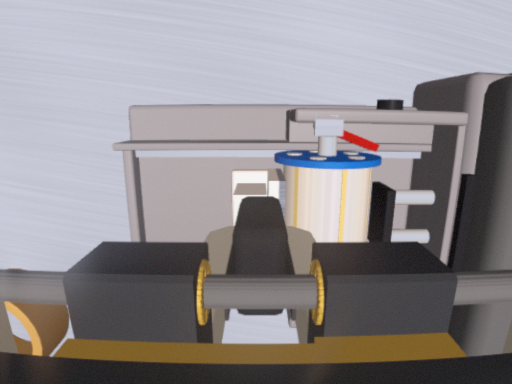

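View pics/s7c.png

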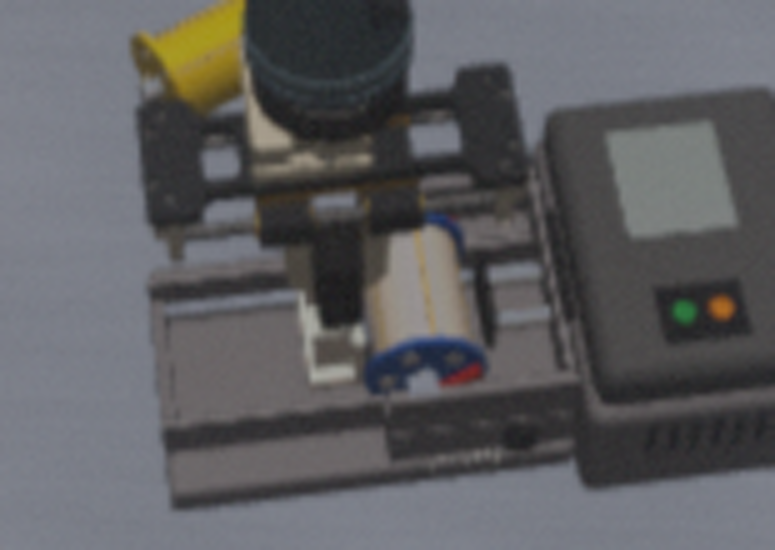

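```bash
cat > f.py <<'E'
from h import *
s=readout.get_state(); d=np.array([-.165,.986,0]);l=np.array([.986,.165,0])
X=np.array(s["ee_pos"]);F=np.array(s["contact_force"]);M=np.array(s["wrist_torque"])
print("t %.2f along %.2f lat %.2f z %.4f | F along %.2f lat %.2f z %.2f | M about lat %.3f along %.3f z %.3f"%(s["t"],(X-[.5867,-.0539,0])@d*1000,(X-[.5867,-.0539,0])@l*1000,X[2],F@d,F@l,F[2],M@l,M@d,M[2]))
E
python3 -m pendant '[{"turn":[0,0,0],"linear":[-0.1,0.8,0],"jaw":1},{"turn":[0,0,0],"linear":[-0.3,1.6,0],"jaw":1},{"turn":[0,0,0],"linear":[-0.4,2.4,0],"jaw":1},{"turn":[0,0,0],"linear":[-0.5,3.2,0],"jaw":1},{"turn":[0,0,0],"linear":[-0.7,4,0],"jaw":1},{"turn":[0,0,0],"linear":[-0.8,4.8,0],"jaw":1},{"turn":[0,0,0],"linear":[-0.9,5.6,0],"jaw":1},{"turn":[0,0,0],"linear":[-1.1,6.4,0],"jaw":1}]'; python3 f.py
```

```text
t: 11.1
ee_pos: [0.5704, 0.0467, 0.1076]
eef_rot: [0.705, -0.059, 0.705, 0.059]
contact_force: [-0.9, -2.3, -0.1]
grip_width: 0.0238
t 11.10 along 101.89 lat 0.48 z 0.1076 | F along -2.08 lat -1.25 z -0.14 | M about lat -0.360 along -0.060 z -0.032
```

```bash
python3 -m pendant '[{"turn":[0,0,0],"linear":[-0.1,0.8,0],"jaw":1},{"turn":[0,0,0],"linear":[-0.3,1.6,0],"jaw":1},{"turn":[0,0,0],"linear":[-0.4,2.4,0],"jaw":1},{"turn":[0,0,0],"linear":[-0.5,3.2,0],"jaw":1},{"turn":[0,0,0],"linear":[-0.6,3.6,0],"jaw":1},{"turn":[0,0,0],"linear":[-0.7,4,0],"jaw":1}]'; python3 f.py
```

```text
t: 11.6
ee_pos: [0.5699, 0.0503, 0.1078]
eef_rot: [0.705, -0.059, 0.705, 0.058]
contact_force: [0.5, -4.2, -0.4]
grip_width: 0.024
t 11.60 along 105.52 lat 0.63 z 0.1078 | F along -4.23 lat -0.19 z -0.43 | M about lat -0.881 along -0.041 z -0.050
```

```bash
python3 -m pendant '[{"turn":[0,0,0],"linear":[-0.1,0.6,0],"jaw":1},{"turn":[0,0,0],"linear":[-0.2,1.2,0],"jaw":1},{"turn":[0,0,0],"linear":[-0.3,1.8,0],"jaw":1},{"turn":[0,0,0],"linear":[-0.4,2.4,0],"jaw":1},{"turn":[0,0,0],"linear":[-0.5,3,0],"jaw":1},{"turn":[0,0,0],"linear":[-0.6,3.6,0],"jaw":1}]'; python3 look.py 8; python3 f.py
```

```text
t: 12.1
ee_pos: [0.569, 0.0542, 0.1076]
eef_rot: [0.705, -0.059, 0.705, 0.059]
contact_force: [0.4, -3.7, -0.8]
grip_width: 0.0238
12.1 [0.569  0.0542 0.1076] F along/lat/z -3.7497624622853802 -0.2557058530807296 -0.8226784542679408 along from start 109.50590361643577 torque [-0.8894 -0.1444 -0.0202]
t 12.20 along 109.61 lat 0.43 z 0.1076 | F along -2.96 lat -0.52 z -1.17 | M about lat -0.795 along -0.001 z -0.040
```

View pics/w8.png

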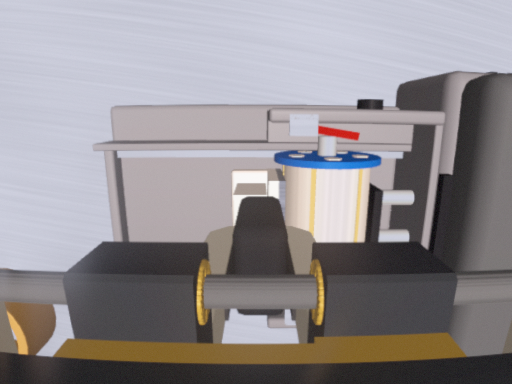

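```bash
python3 -m pendant '[{"turn":[0,0,0],"linear":[-0.1,0.6,0],"jaw":1},{"turn":[0,0,0],"linear":[-0.2,1.2,0],"jaw":1},{"turn":[0,0,0],"linear":[-0.3,1.8,0],"jaw":1},{"turn":[0,0,0],"linear":[-0.4,2.4,0],"jaw":1},{"turn":[0,0,0],"linear":[-0.5,3,0],"jaw":1},{"turn":[0,0,0],"linear":[-0.6,3.6,0],"jaw":1}]'; python3 f.py
```

```text
t: 12.7
ee_pos: [0.5685, 0.0578, 0.1077]
eef_rot: [0.705, -0.059, 0.705, 0.059]
contact_force: [0.9, -4.6, -0.7]
grip_width: 0.0233
t 12.70 along 113.12 lat 0.46 z 0.1077 | F along -4.68 lat 0.16 z -0.74 | M about lat -0.957 along 0.001 z -0.032
```

```bash
python3 -m pendant '[{"turn":[0,0,0],"linear":[-0.1,0.5,0],"jaw":1},{"turn":[0,0,0],"linear":[-0.2,1,0],"jaw":1},{"turn":[0,0,0],"linear":[-0.2,1.5,0],"jaw":1},{"turn":[0,0,0],"linear":[-0.3,2,0],"jaw":1}]'; python3 look.py 9; python3 f.py
```

```text
t: 13.03
ee_pos: [0.5682, 0.0598, 0.1076]
eef_rot: [0.705, -0.059, 0.705, 0.059]
contact_force: [0.6, -4.5, -0.1]
grip_width: 0.0239
13.0333 [0.5682 0.0598 0.1076] F along/lat/z -4.561740254969684 -0.10508694585696665 -0.1177831410544331 along from start 115.12955813983015 torque [-0.965  -0.1352 -0.0546]
t 13.13 along 115.22 lat 0.46 z 0.1076 | F along -4.44 lat 0.46 z 0.15 | M about lat -0.912 along -0.025 z -0.036
```

View pics/w9.png

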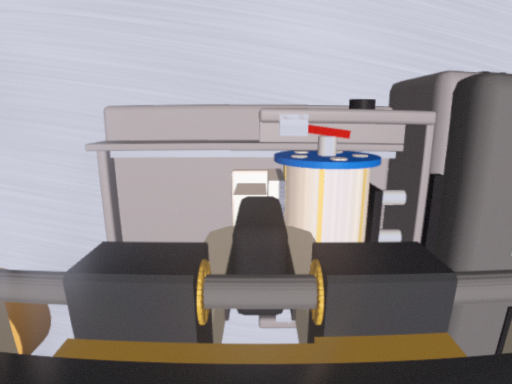

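View pics/s9c.png

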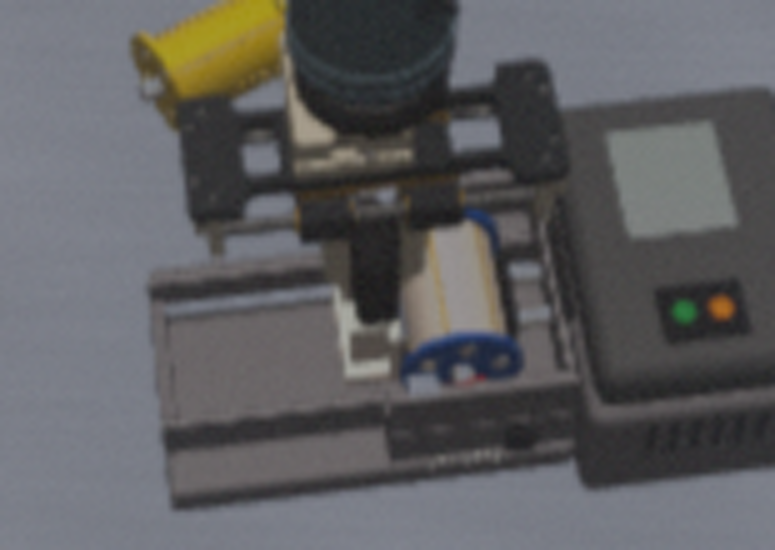

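```bash
python3 -m pendant '[{"turn":[0,0,0],"linear":[-0.1,0.7,0],"jaw":1},{"turn":[0,0,0],"linear":[-0.2,1.4,0],"jaw":1},{"turn":[0,0,0],"linear":[-0.3,2.1,0],"jaw":1},{"turn":[0,0,0],"linear":[-0.5,2.8,0],"jaw":1},{"turn":[0,0,0],"linear":[-0.6,3.5,0],"jaw":1},{"turn":[0,0,0],"linear":[-0.7,4.2,0],"jaw":1}]'; python3 f.py
```

```text
t: 13.63
ee_pos: [0.5675, 0.064, 0.1077]
eef_rot: [0.705, -0.059, 0.705, 0.059]
contact_force: [0.2, -5.0, -0.1]
grip_width: 0.0236
t 13.63 along 119.43 lat 0.48 z 0.1077 | F along -4.98 lat -0.68 z -0.10 | M about lat -1.014 along 0.006 z -0.015
```

```bash
python3 -m pendant '[{"turn":[0,0,0],"linear":[-0.1,0.6,0],"jaw":1},{"turn":[0,0,0],"linear":[-0.2,1.2,0],"jaw":1},{"turn":[0,0,0],"linear":[-0.3,1.8,0],"jaw":1},{"turn":[0,0,0],"linear":[-0.4,2.4,0],"jaw":1},{"turn":[0,0,0],"linear":[-0.5,3,0],"jaw":1}]'; python3 f.py; python3 look.py 10
```

```text
t: 14.05
ee_pos: [0.567, 0.067, 0.1077]
eef_rot: [0.705, -0.059, 0.705, 0.059]
contact_force: [0.6, -4.5, -0.9]
grip_width: 0.0237
t 14.05 along 122.46 lat 0.51 z 0.1077 | F along -4.56 lat -0.16 z -0.91 | M about lat -1.046 along 0.010 z -0.031
14.05 [0.567  0.067  0.1077] F along/lat/z -4.557956768271081 -0.1611377640178303 -0.907522639061296 along from start 122.45693316783674 torque [-1.0331 -0.163  -0.0313]
```

View pics/w10.png

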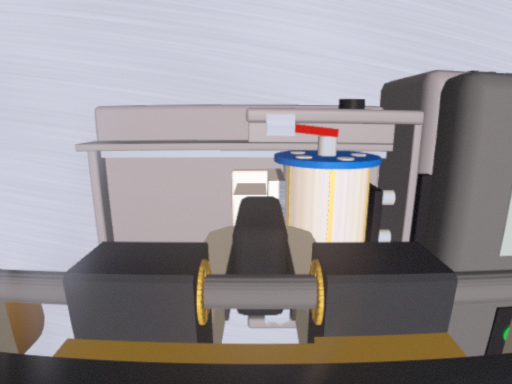

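```bash
python3 -m pendant '[{"turn":[0,0,0],"linear":[-0.1,0.5,0],"jaw":1},{"turn":[0,0,0],"linear":[-0.2,1,0],"jaw":1},{"turn":[0,0,0],"linear":[-0.2,1.5,0],"jaw":1},{"turn":[0,0,0],"linear":[-0.3,2,0],"jaw":1},{"turn":[0,0,0],"linear":[-0.4,2.5,0],"jaw":1},{"turn":[0,0,0],"linear":[-0.5,3,0],"jaw":1}]'; python3 f.py
```

```text
t: 14.65
ee_pos: [0.5665, 0.07, 0.1077]
eef_rot: [0.705, -0.059, 0.705, 0.059]
contact_force: [0.5, -5.3, -0.7]
grip_width: 0.0238
t 14.65 along 125.46 lat 0.51 z 0.1077 | F along -5.35 lat -0.37 z -0.75 | M about lat -1.090 along 0.021 z 0.029
```

```bash
python3 -m pendant '[{"turn":[0,0,0],"linear":[-0.1,0.5,0],"jaw":1},{"turn":[0,0,0],"linear":[-0.2,1,0],"jaw":1},{"turn":[0,0,0],"linear":[-0.2,1.5,0],"jaw":1}]'; python3 f.py; python3 look.py 11
python3 - <<'E'
import cv2
w=cv2.imread("pics/w11.png");cv2.imwrite("pics/w11c.png",cv2.resize(w[95:175,240:430],None,fx=4,fy=4,interpolation=cv2.INTER_CUBIC))
E
```

```text
t: 14.9
ee_pos: [0.5663, 0.0715, 0.1077]
eef_rot: [0.705, -0.059, 0.705, 0.059]
contact_force: [-0.2, -5.1, 0.1]
grip_width: 0.0235
t 14.90 along 126.97 lat 0.55 z 0.1077 | F along -4.97 lat -1.03 z 0.05 | M about lat -1.086 along -0.038 z 0.024
14.9 [0.5663 0.0715 0.1077] F along/lat/z -4.968385189355394 -1.0289139488603527 0.05092946716710817 along from start 126.96843115781692 torque [-1.0647 -0.2169  0.0237]
```

View pics/w11c.png

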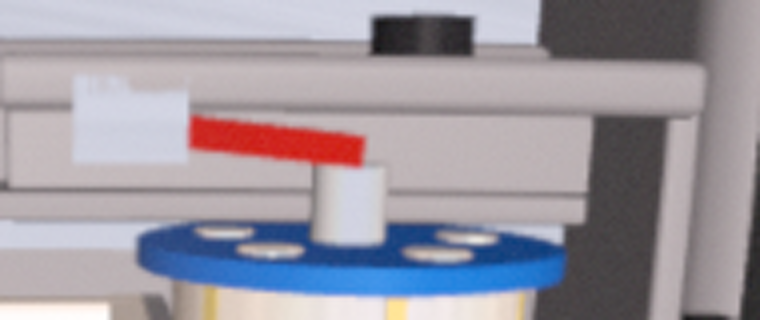

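```bash
python3 -m pendant '[{"turn":[0,0,0],"linear":[-0.1,0.5,0],"jaw":1},{"turn":[0,0,0],"linear":[-0.2,1,0],"jaw":1},{"turn":[0,0,0],"linear":[-0.2,1.5,0],"jaw":1},{"turn":[0,0,0],"linear":[-0.3,2,0],"jaw":1}]'; python3 f.py
```

```text
t: 15.33
ee_pos: [0.566, 0.0733, 0.1077]
eef_rot: [0.705, -0.059, 0.705, 0.059]
contact_force: [1.2, -5.7, 0.2]
grip_width: 0.0238
t 15.33 along 128.86 lat 0.61 z 0.1077 | F along -5.80 lat 0.23 z 0.19 | M about lat -1.099 along -0.038 z -0.062
```

```bash
python3 -m pendant '[{"turn":[0,0,0],"linear":[-0.1,0.5,0],"jaw":1},{"turn":[0,0,0],"linear":[-0.2,1,0],"jaw":1}]'; python3 f.py
```

```text
t: 15.5
ee_pos: [0.5659, 0.0743, 0.1077]
eef_rot: [0.705, -0.059, 0.705, 0.058]
contact_force: [0.5, -5.5, 0.7]
grip_width: 0.024
t 15.50 along 129.87 lat 0.60 z 0.1077 | F along -5.48 lat -0.40 z 0.75 | M about lat -1.215 along -0.053 z -0.040
```

```bash
python3 -m pendant '[{"turn":[0,0,0],"linear":[-0.1,0.5,0],"jaw":1},{"turn":[0,0,0],"linear":[-0.2,1,0],"jaw":1}]'; python3 f.py; python3 look.py 12
python3 - <<'E'
import cv2
w=cv2.imread("pics/w12.png");cv2.imwrite("pics/w12c.png",cv2.resize(w[95:175,240:430],None,fx=4,fy=4,interpolation=cv2.INTER_CUBIC))
E
```

```text
t: 15.67
ee_pos: [0.5657, 0.0753, 0.1077]
eef_rot: [0.705, -0.059, 0.705, 0.058]
contact_force: [0.8, -5.4, 0.0]
grip_width: 0.0232
t 15.67 along 130.84 lat 0.59 z 0.1077 | F along -5.50 lat -0.07 z 0.02 | M about lat -1.239 along 0.050 z -0.004
15.6667 [0.5657 0.0753 0.1077] F along/lat/z -5.500847231882396 -0.06544699203226978 0.02249233891696033 along from start 130.83693887442598 torque [-1.2307 -0.155  -0.0045]
```

View pics/w12c.png

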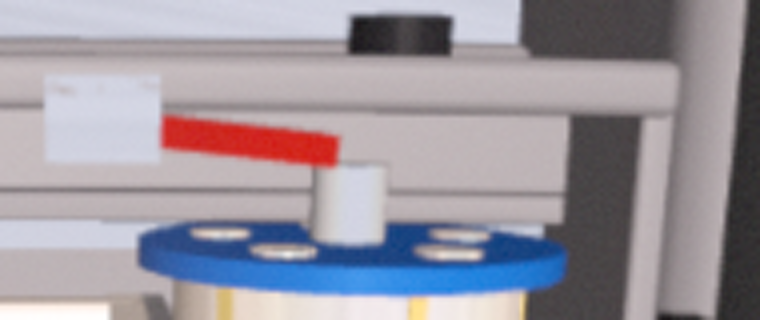

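```bash
python3 -m pendant '[{"turn":[0,0,0],"linear":[-0.1,0.5,0],"jaw":1},{"turn":[0,0,0],"linear":[-0.2,1,0],"jaw":1}]'; python3 f.py
```

```text
t: 15.93
ee_pos: [0.5655, 0.0763, 0.1077]
eef_rot: [0.705, -0.059, 0.705, 0.058]
contact_force: [0.6, -5.5, -0.0]
grip_width: 0.0236
t 15.93 along 131.85 lat 0.58 z 0.1077 | F along -5.54 lat -0.27 z -0.04 | M about lat -1.148 along 0.015 z -0.063
```

```bash
python3 -m pendant '[{"turn":[0,0,0],"linear":[-0.1,0.5,0],"jaw":1},{"turn":[0,0,0],"linear":[-0.2,1,0],"jaw":1}]'; python3 f.py
```

```text
t: 16.1
ee_pos: [0.5652, 0.0774, 0.1077]
eef_rot: [0.705, -0.059, 0.705, 0.059]
contact_force: [0.1, -4.5, -1.1]
grip_width: 0.0235
t 16.10 along 133.04 lat 0.51 z 0.1077 | F along -4.45 lat -0.64 z -1.05 | M about lat -1.120 along -0.021 z -0.010
```

```bash
python3 -m pendant '[{"turn":[0,0,0],"linear":[-0.1,0.4,0],"jaw":1},{"turn":[0,0,0],"linear":[-0.1,0.8,0],"jaw":1}]'; python3 f.py; python3 look.py 13
python3 - <<'E'
import cv2
w=cv2.imread("pics/w13.png");cv2.imwrite("pics/w13c.png",cv2.resize(w[95:175,240:430],None,fx=4,fy=4,interpolation=cv2.INTER_CUBIC))
E
```

```text
t: 16.27
ee_pos: [0.5652, 0.078, 0.1077]
eef_rot: [0.705, -0.059, 0.705, 0.058]
contact_force: [0.8, -6.6, -0.4]
grip_width: 0.0238
t 16.27 along 133.57 lat 0.52 z 0.1077 | F along -6.61 lat -0.33 z -0.39 | M about lat -1.502 along 0.040 z -0.011
16.2667 [0.5652 0.078  0.1077] F along/lat/z -6.611159571260732 -0.33220720119974245 -0.3875622529241793 along from start 133.56616498578802 torque [-1.488  -0.2081 -0.011 ]
```

View pics/w13c.png

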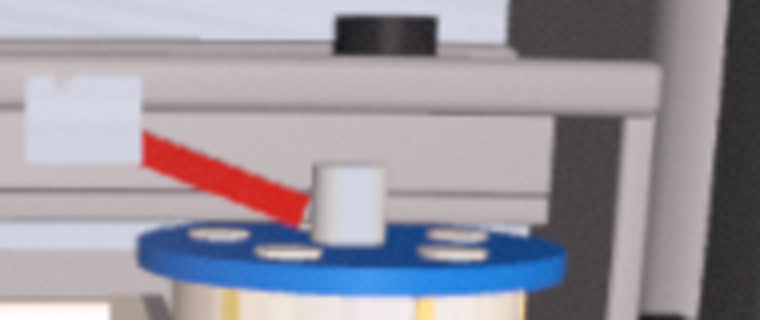

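```bash
python3 - <<'E'
import cv2
w=cv2.imread("pics/s13.png");cv2.imwrite("pics/s13c.png",cv2.resize(w[175:240,250:330],None,fx=9,fy=9,interpolation=cv2.INTER_CUBIC))
from h import *
t=grab("top","t13");cv2.imwrite("pics/t13c.png",cv2.resize(t[155:240,185:315],None,fx=6,fy=6,interpolation=cv2.INTER_CUBIC))
E
python3 f.py
```

```text
t 16.42 along 133.54 lat 0.49 z 0.1077 | F along -6.16 lat 0.13 z -0.75 | M about lat -1.382 along -0.014 z -0.030
```

View pics/s13c.png

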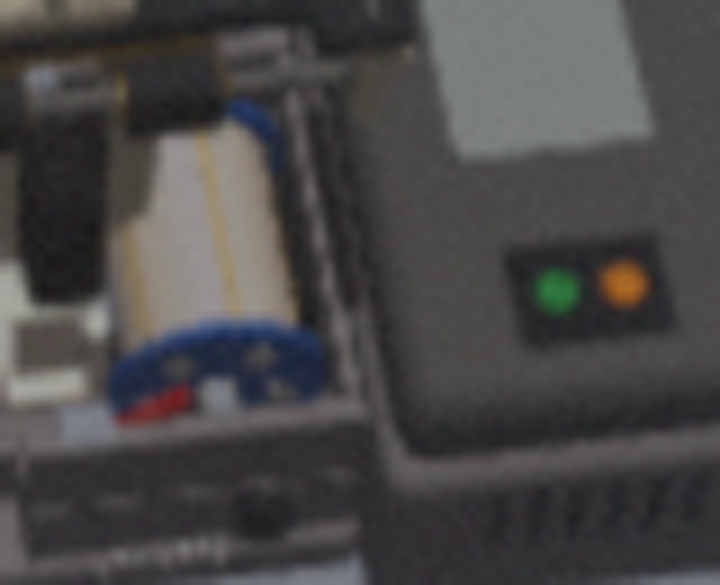

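View pics/t13c.png

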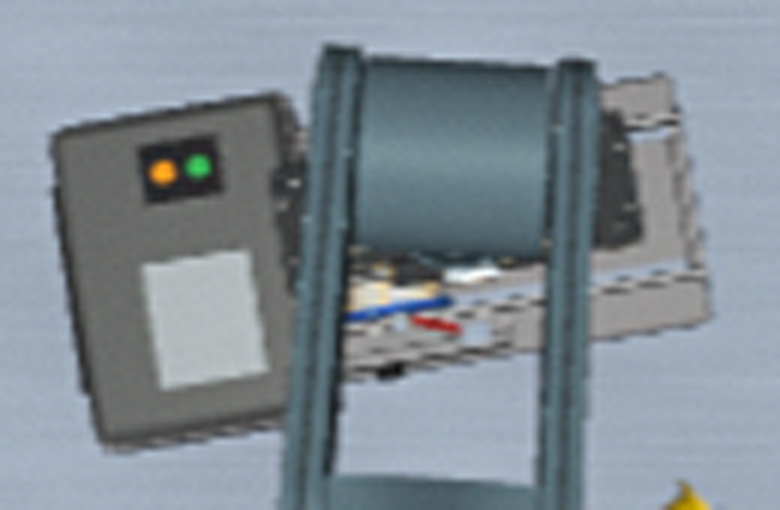

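Both catches look shut: the near red tip sits behind its stub at (305,210) in the wrist crop, and the far one is behind its stub at (155,405) in the scene crop, back at its free angle. I'll ease off slowly and check that the roll stays home.

```bash
python3 -m pendant '[{"turn":[0,0,0],"linear":[0.1,-0.6,0],"jaw":1},{"turn":[0,0,0],"linear":[0.2,-1.2,0],"jaw":1},{"turn":[0,0,0],"linear":[0.4,-2,0],"jaw":1},{"turn":[0,0,0],"linear":[0.5,-3,0],"jaw":1},{"turn":[0,0,0],"linear":[0.8,-5,0],"jaw":1},{"turn":[0,0,0],"linear":[1.2,-7,0],"jaw":1},{"turn":[0,0,0],"linear":[1.5,-9,0],"jaw":1},{"turn":[0,0,0],"linear":[1.8,-11,0],"jaw":1}]';python3 f.py; python3 look.py 14
python3 - <<'E'
import cv2
w=cv2.imread("pics/s14.png");cv2.imwrite("pics/s14c.png",cv2.resize(w[175:240,250:330],None,fx=9,fy=9,interpolation=cv2.INTER_CUBIC))
E
```

```text
t: 17.08
ee_pos: [0.5667, 0.0674, 0.1076]
eef_rot: [0.705, -0.058, 0.705, 0.059]
contact_force: [0.2, 0.4, -1.1]
grip_width: 0.0233
t 17.08 along 122.95 lat 0.31 z 0.1076 | F along 0.31 lat 0.26 z -1.06 | M about lat 0.072 along -0.016 z -0.068
17.0833 [0.5667 0.0674 0.1076] F along/lat/z 0.31220996557708114 0.25563367068962173 -1.0637602096603582 along from start 122.94627306682155 torque [ 0.0736 -0.0043 -0.0678]
```

View pics/s14c.png

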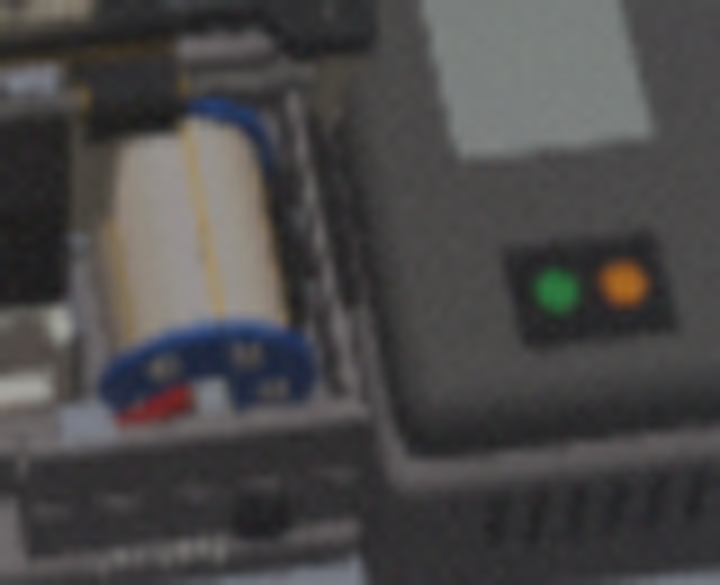

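View pics/w14.png

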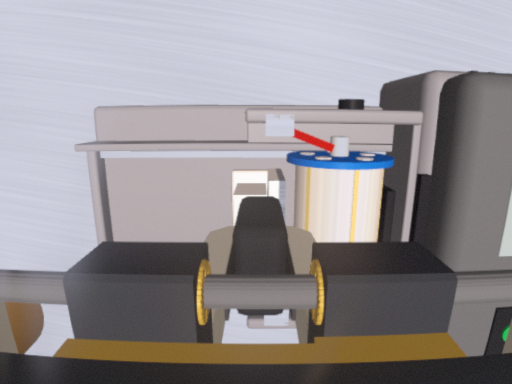

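```bash
python3 -m pendant '[{"turn":[0,0,0],"linear":[1,-6,0],"jaw":1},{"turn":[0,0,0],"linear":[2.5,-15,0],"jaw":1},{"turn":[0,0,0],"linear":[4.5,-27,0],"jaw":1},{"turn":[0,0,0],"linear":[6.5,-39,0],"jaw":1},{"turn":[0,0,0],"linear":[7.5,-45,5],"jaw":1},{"turn":[0,0,0],"linear":[8,-48,20],"jaw":1},{"turn":[0,0,0],"linear":[8,-48,45],"jaw":1},{"turn":[0,0,0],"linear":[8,-48,75],"jaw":1}]';python3 f.py; python3 look.py 15
```

```text
t: 17.85
ee_pos: [0.5737, 0.0181, 0.1821]
eef_rot: [0.703, -0.058, 0.706, 0.058]
contact_force: [0.5, 0.6, -1.2]
grip_width: 0.0236
t 17.85 along 73.15 lat -0.93 z 0.1821 | F along 0.50 lat 0.63 z -1.25 | M about lat -0.022 along -0.036 z -0.009
17.85 [0.5737 0.0181 0.1821] F along/lat/z 0.5013542853539616 0.6293104279130932 -1.2461551056178495 along from start 73.15145704307089 torque [-0.0161 -0.0387 -0.0092]
```

View pics/w15.png

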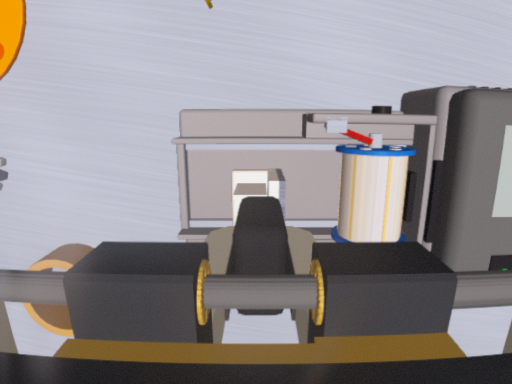

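View pics/s15c.png

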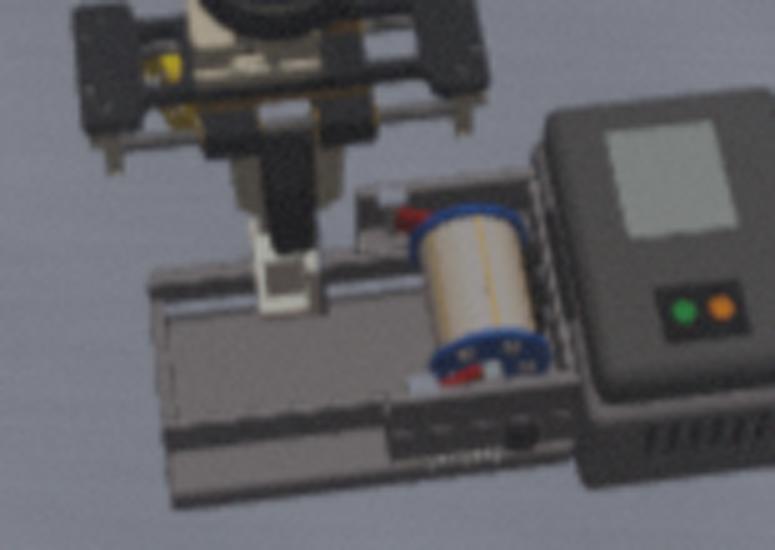

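```bash
python3 -m pendant '[{"turn":[0,0,0],"linear":[-4,-12,5],"jaw":1},{"turn":[0,0,-1],"linear":[-12,-36,5],"jaw":1},{"turn":[0,0,-2],"linear":[-24,-70,5],"jaw":1},{"turn":[0,0,-3],"linear":[-36,-106,5],"jaw":1},{"turn":[0,0,-4],"linear":[-48,-142,5],"jaw":1},{"turn":[0,0,-5],"linear":[-60,-178,5],"jaw":1},{"turn":[0,0,-6],"linear":[-72,-214,5],"jaw":1},{"turn":[0,0,-7],"linear":[-84,-250,5],"jaw":1}]'
python3 -m pendant '[{"turn":[0,0,0],"linear":[-11,-32,0],"jaw":1},{"turn":[0,0,0],"linear":[-20,-60,0],"jaw":1},{"turn":[0,0,0],"linear":[-28,-82,0],"jaw":1},{"turn":[0,0,0],"linear":[-32,-95,0],"jaw":1},{"turn":[0,0,0],"linear":[-34,-99,0],"jaw":1},{"turn":[0,0,0],"linear":[-34,-99,0],"jaw":1},{"turn":[0,0,0],"linear":[-34,-99,0],"jaw":1},{"turn":[0,0,0],"linear":[-34,-99,0],"jaw":1}]'; python3 look.py 16
```

```text
t: 18.62
ee_pos: [0.4887, -0.2327, 0.1867]
eef_rot: [0.706, -0.015, 0.708, 0.015]
contact_force: [0.1, -0.3, -1.9]
grip_width: 0.0236
t: 19.28
ee_pos: [0.4572, -0.3283, 0.1875]
eef_rot: [0.707, -0.016, 0.707, 0.016]
contact_force: [0.9, 1.4, -0.6]
grip_width: 0.0236
19.2833 [ 0.4572 -0.3283  0.1875] F along/lat/z 1.2538502422490534 1.0946795247867886 -0.6366920042275862 along from start -249.18782060711143 torque [ 0.053  -0.011  -0.0366]
```

View pics/w16.png

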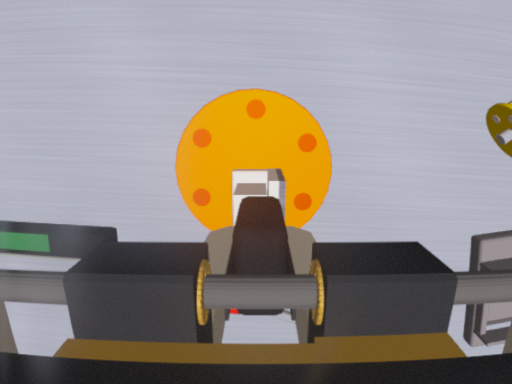

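```bash
python3 -m pendant '[{"turn":[0,0,0],"linear":[0,-2,-25],"jaw":1},{"turn":[0,0,0],"linear":[0,-2,-50],"jaw":1},{"turn":[0,0,0],"linear":[0,-2,-72],"jaw":1},{"turn":[0,0,0],"linear":[0,-2,-90],"jaw":1},{"turn":[0,0,0],"linear":[0,-2,-102],"jaw":1},{"turn":[0,0,0],"linear":[0,-2,-108],"jaw":1},{"turn":[0,0,0],"linear":[0,-2,-109],"jaw":1},{"turn":[0,0,0],"linear":[0,-2,-109],"jaw":1}]'
python3 -m pendant '[{"turn":[0,0,0],"linear":[0,0,-0.5],"jaw":1},{"turn":[0,0,0],"linear":[0,0,-1],"jaw":1},{"turn":[0,0,0],"linear":[0,0,-1.5],"jaw":1},{"turn":[0,0,0],"linear":[0,0,-2],"jaw":1},{"turn":[0,0,0],"linear":[0,0,-2],"jaw":1}]'; python3 f.py
```

```text
t: 20.05
ee_pos: [0.4573, -0.3313, 0.0789]
eef_rot: [0.707, -0.016, 0.707, 0.016]
contact_force: [-0.6, -0.9, -1.3]
grip_width: 0.024
t: 20.47
ee_pos: [0.457, -0.3319, 0.077]
eef_rot: [0.707, -0.016, 0.707, 0.015]
contact_force: [-0.4, 0.2, -1.2]
grip_width: 0.0237
t 20.47 along -252.68 lat -173.79 z 0.0770 | F along 0.22 lat -0.36 z -1.21 | M about lat 0.040 along -0.006 z -0.025
```

```bash
python3 -m pendant '[{"turn":[0,0,0],"linear":[0,0,-0.5],"jaw":1},{"turn":[0,0,0],"linear":[0,0,-1],"jaw":1},{"turn":[0,0,0],"linear":[0,0,-1.5],"jaw":1},{"turn":[0,0,0],"linear":[0,0,-1.5],"jaw":1}]'; python3 f.py
```

```text
t: 20.8
ee_pos: [0.4568, -0.3317, 0.075]
eef_rot: [0.707, -0.015, 0.707, 0.016]
contact_force: [0.0, -1.1, -2.3]
grip_width: 0.0241
t 20.80 along -252.48 lat -173.93 z 0.0750 | F along -1.09 lat -0.16 z -2.34 | M about lat 0.022 along 0.008 z -0.011
```

```bash
python3 -m pendant '[{"turn":[0,0,0],"linear":[0,0,-0.5],"jaw":1},{"turn":[0,0,0],"linear":[0,0,-0.8],"jaw":1},{"turn":[0,0,0],"linear":[0,0,-0.8],"jaw":1}]'; python3 f.py
```

```text
t: 21.05
ee_pos: [0.4569, -0.3318, 0.0746]
eef_rot: [0.707, -0.016, 0.707, 0.015]
contact_force: [-0.5, 0.7, 0.1]
grip_width: 0.0236
t 21.05 along -252.58 lat -173.87 z 0.0746 | F along 0.75 lat -0.39 z 0.10 | M about lat 0.136 along 0.091 z -0.003
```

```bash
python3 -m pendant '[{"turn":[0,0,0],"linear":[0,0,-0.3],"jaw":1},{"turn":[0,0,0],"linear":[0,0,-0.3],"jaw":1}]' 8; python3 f.py
python3 -m pendant '[{"turn":[0,0,0],"linear":[0,0,0],"jaw":0.4},{"turn":[0,0,0],"linear":[0,0,0],"jaw":0.3},{"turn":[0,0,0],"linear":[0,0,0],"jaw":0.1},{"turn":[0,0,0],"linear":[0,0,0],"jaw":-0.2},{"turn":[0,0,0],"linear":[0,0,0],"jaw":-0.5},{"turn":[0,0,0],"linear":[0,0,0],"jaw":-0.8},{"turn":[0,0,0],"linear":[0,0,0],"jaw":-1},{"turn":[0,0,0],"linear":[0,0,0],"jaw":-1}]'
python3 -m pendant '[{"turn":[0,0,0],"linear":[0,0,0],"jaw":-1},{"turn":[0,0,0],"linear":[0,0,0],"jaw":-1},{"turn":[0,0,0],"linear":[0,0,0],"jaw":-1},{"turn":[0,0,0],"linear":[0,0,0],"jaw":-1}]'; python3 look.py 17
python3 - <<'E'
import cv2
cv2.imwrite("pics/s17d.png",cv2.resize(cv2.imread("pics/s17.png")[130:230,70:190],None,fx=6,fy=6,interpolation=cv2.INTER_CUBIC))
E
```

```text
t: 21.22
ee_pos: [0.4569, -0.3318, 0.0746]
eef_rot: [0.707, -0.016, 0.707, 0.015]
contact_force: [-1.7, 1.2, 4.6]
grip_width: 0.0241
t 21.22 along -252.59 lat -173.86 z 0.0746 | F along 1.48 lat -1.48 z 4.56 | M about lat 0.395 along 0.231 z 0.022
t: 21.88
ee_pos: [0.4569, -0.3318, 0.074]
eef_rot: [0.707, -0.015, 0.707, 0.015]
contact_force: [-0.3, 0.9, -0.1]
grip_width: 0.0679
t: 22.22
ee_pos: [0.4569, -0.3318, 0.0741]
eef_rot: [0.707, -0.015, 0.707, 0.015]
contact_force: [0.6, 0.1, -0.5]
grip_width: 0.0918
22.2167 [ 0.4569 -0.3318  0.0741] F along/lat/z -0.015512309954700071 0.6249564907946228 -0.5123313740129208 along from start -252.5391384845726 torque [0.0592 0.0109 0.0022]
```

View pics/w17.png

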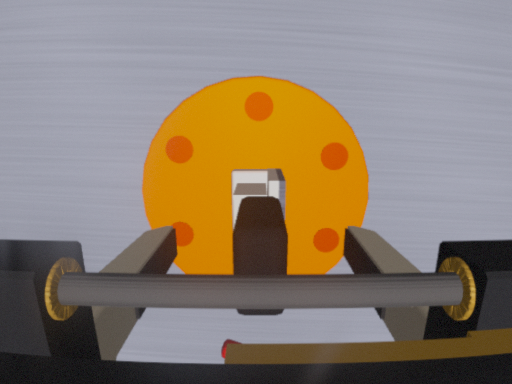

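View pics/s17d.png

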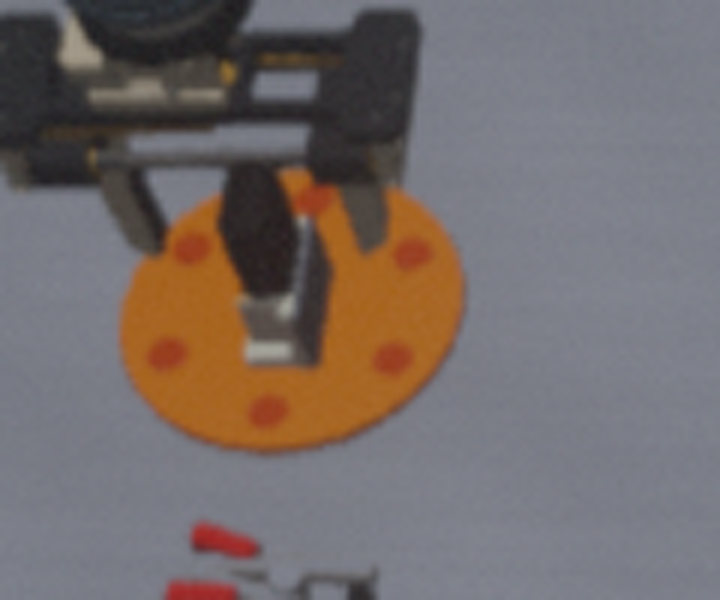

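Released, and the paddle is standing upright. Next I'll raise the arm straight up and take a last look.

```bash
python3 -m pendant '[{"turn":[0,0,0],"linear":[0,0,10],"jaw":-1},{"turn":[0,0,0],"linear":[0,0,30],"jaw":-1},{"turn":[0,0,0],"linear":[0,0,60],"jaw":-1},{"turn":[0,0,0],"linear":[0,0,90],"jaw":-1},{"turn":[0,0,0],"linear":[0,0,120],"jaw":-1},{"turn":[0,0,0],"linear":[0,0,145],"jaw":-1},{"turn":[0,0,0],"linear":[0,0,160],"jaw":-1},{"turn":[0,0,0],"linear":[0,0,160],"jaw":-1}]'
python3 -m pendant '[{"turn":[0,0,0],"linear":[-20,0,0],"jaw":-1},{"turn":[0,0,0],"linear":[-50,0,0],"jaw":-1},{"turn":[0,0,0],"linear":[-70,0,0],"jaw":-1},{"turn":[0,0,0],"linear":[-80,0,0],"jaw":-1},{"turn":[0,0,0],"linear":[-80,0,0],"jaw":-1},{"turn":[0,0,0],"linear":[-80,0,0],"jaw":-1}]'
python3 look.py 18
python3 - <<'E'
from h import *
t=grab("top","t18")
a=cv2.resize(t[155:240,185:315],None,fx=5,fy=5,interpolation=cv2.INTER_CUBIC)
cv2.imwrite("pics/t18c.png",a)
cv2.imwrite("pics/s18d.png",cv2.resize(cv2.imread("pics/s18.png")[130:260,70:350],None,fx=2.8,fy=2.8,interpolation=cv2.INTER_CUBIC))
E
```

```text
t: 22.98
ee_pos: [0.4584, -0.3333, 0.2391]
eef_rot: [0.709, -0.018, 0.705, 0.013]
contact_force: [0.1, -0.0, 0.3]
grip_width: 0.0927
t: 23.48
ee_pos: [0.377, -0.3318, 0.2339]
eef_rot: [0.707, -0.015, 0.707, 0.015]
contact_force: [1.6, 0.0, 0.1]
grip_width: 0.0925
23.4833 [ 0.377  -0.3318  0.2339] F along/lat/z -0.236580767137285 1.6314723674537954 0.13989096631216769 along from start -239.45743767581317 torque [ 0.0068  0.0219 -0.0226]
```

View pics/t18c.png

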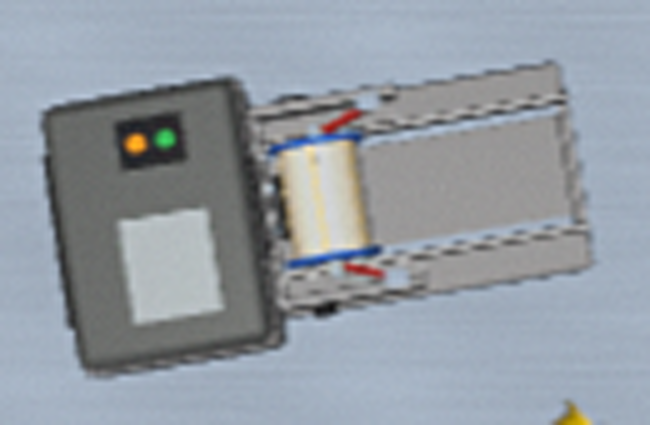

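View pics/s18d.png

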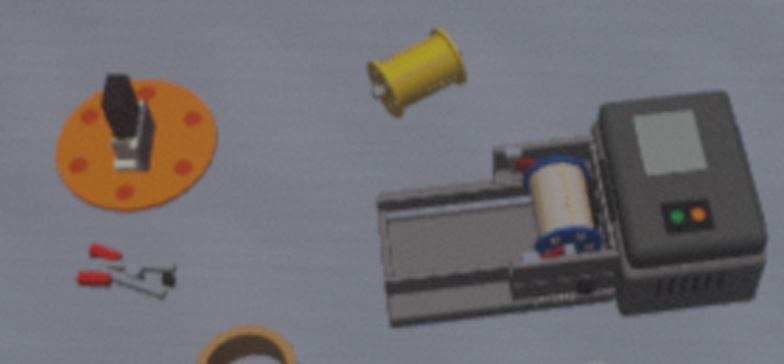

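View pics/t18.png

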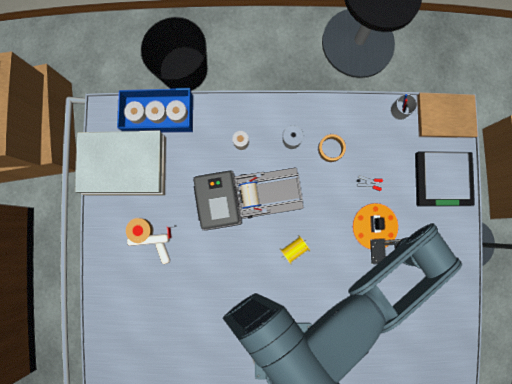

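The last pictures show the roll home with both red catches at their free angle behind the stubs, at (340,120) and (362,270) in the top crop. The paddle stands upright on the trivet at (377,224), and nothing else has moved. I'm handing in.

```bash
python3 -c "
from plant import arm
print(arm.hand_in())"
```

```text
the job is handed in; nothing more can be done
None
```

The label roll is home with both red catches shut behind its spindle ends. The paddle stands upright on the trivet again, released, and I handed the job in at about 23.5 s of the 58 s.

- **Rolling:** I gripped the paddle across its handle with 50–55 N. I rolled the roll at about 24 mm/s in the free part, slowing to about 5–6 mm/s near the end. True home turned out about 9–10 mm past the nominal mark as I had measured it from the images. The push read 5–5.5 N just before the snap.
- **Force:** The highest push I read was 6.6 N directly, or about 7.5 N estimated from the wrist torque, against the 12 N limit. I only read it at the end of each call, so brief values in between are not known.
- **After backing off:** Force fell to zero. The roll settled back about 1 mm against the catches and stayed there.
- **Paddle:** It touched down at the same height as at pick-up (TCP at 0.0746 m). By the TCP at release, its centre is about 8 mm from the trivet's middle. As I eased the grip, the upward force briefly reached about 4.6 N.
- **Other things:** In the final top and scene views, everything else, including the yellow look-alike, looks where it was.

No check failed. The far catch was hidden from the wrist camera and could only be confirmed from the scene and top pictures. The picture estimates of the paddle's position differed by 2–4 mm.

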